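Pack the graded parts cups in their pail and hang it up

TASK

Pack the sorting kit at the parts counter: nest the steel cups (two or three of them) in size order in the aluminium pail, the largest first and each smaller one standing inside the larger, and put every loose brass plug into the innermost cup. Then, with everything in it, hang the pail by its red loop handle over both prongs of the hook stand, pail on the prongs' side of the panel, let go and leave it hanging still. Keep the pail upright and leave the other goods on the counter where they are.

Things in the scene. Friction and masses are not known exactly. Their poses are not given: they have to be found in the camera images.
- pail: Round aluminium pail, open top, outer diameter 108 mm at the base, 116 mm at the rim, 70 mm tall, wall 3 mm, floor 4 mm thick, about 0.22 kg. Origin: centre of the underside, z up. A stiff square loop handle with a red bar stands up at its +x side, carried by two 8 mm uprights at y = +-44 mm, from 40 mm above the underside up to the bar.
- pail_bar (a point): Middle of the underside of the pail's red grip bar: 64 mm from the pail's axis along +x, 115 mm above its underside; axes as the pail's. The bar is 8 mm thick along x, 96 mm long along y, 22 mm tall (up from this point). The opening below the bar, above the rim, is 45 mm high and 80 mm wide.
- cup_l: Largest of three graded steel cups (any may be absent): round, open top, outer diameter 88 mm at the base, 96 mm at the rim, 60 mm tall, wall 3 mm, floor 4 mm. Origin: centre of underside, z up. An upright orange tab, 8 mm thick (radially), 24 mm wide, rises from the rim to 104 mm above the underside, its middle plane 47 mm from the axis on the cup's +x side.
- cup_m: Middle of three graded steel cups (any may be absent): round, open top, outer diameter 70 mm at the base, 78 mm at the rim, 52 mm tall, wall 3 mm, floor 4 mm. Origin: centre of underside, z up. An upright yellow tab, 8 mm thick (radially), 24 mm wide, rises from the rim to 100 mm above the underside, its middle plane 38 mm from the axis on the cup's +x side.
- cup_s: Smallest of three graded steel cups (any may be absent): round, open top, outer diameter 52 mm at the base, 60 mm at the rim, 44 mm tall, wall 3 mm, floor 4 mm. Origin: centre of underside, z up. An upright blue tab, 8 mm thick (radially), 24 mm wide, rises from the rim to 96 mm above the underside, its middle plane 29 mm from the axis on the cup's +x side.
- stand: Fixed hook stand: dark base plate 12 mm thick (x -105 to 45, y +-80 mm) and white pegboard panel 18 mm thick (x +-9), 160 mm wide, top 160 mm above the counter. Origin: on the counter under the panel; its -x points out from the panel's front. Two 7 mm steel prongs at y = +-30 mm rise from the panel's top edge and run level to -x.
- hook (a point): Where the middle of the bar's underside belongs: between the prongs, at their upper side, 190 mm above the counter, stand x = -19 mm; axes as the stand's. The bar may lie from the panel's front (x = -9) to the prongs' upturned tips (inner face x = -29 mm, 13 mm higher than the prongs). The pail hangs on the -x side, its uprights leaning on the panel.
- plug1_mid (a point): Centre of a brass pipe plug, a cylinder 16 mm in diameter and 14 mm tall, 25 g, standing on end at first (centre 7 mm above the counter); z along its axis. It may be absent.
- plug2_mid (a point): Centre of a brass pipe plug, a cylinder 16 mm in diameter and 14 mm tall, 25 g, standing on end at first (centre 7 mm above the counter); z along its axis. It may be absent.
- plug3_mid (a point): Centre of a brass pipe plug, a cylinder 16 mm in diameter and 14 mm tall, 25 g, standing on end at first (centre 7 mm above the counter); z along its axis. It may be absent.
- plug4_mid (a point): Centre of a brass pipe plug, a cylinder 16 mm in diameter and 14 mm tall, 25 g, standing on end at first (centre 7 mm above the counter); z along its axis. It may be absent.
- oil_red: Bystander: red oil bottle, 160 mm tall; leave it alone. Origin: centre of its underside.
- oil_blue: Bystander: blue oil bottle, 160 mm tall; leave it alone. Origin: centre of its underside.
- valve: Bystander: brass ball valve with a yellow lever, about 110 mm long; leave it alone. Origin: centre of its underside.
- tape: Bystander: blue roll of tape, 90 mm across; leave it alone. Origin: centre of its underside.
- carton: Bystander: brown carton 80 x 60 x 50 mm; leave it alone. Origin: centre of its underside.

How it is judged:
By the outcome, as a careful person would: the job done as asked, in the order asked, and still so for the second after the job is handed in, with the robot touching nothing.
Of cup_l, cup_m, cup_s only 2 to 3 are there at a start; the rules pass over those that are not, and their reading is None.
Of plug1, plug2, plug3, plug4 only 2 to 4 are there at a start; the rules pass over those that are not, and their reading is None.
At some moment in a run one of cup_l, cup_m, cup_s may be knocked a few centimetres aside while the robot is not near it.
It also fails if it takes over 200 s, if anything falls off the work surface, if the arm or the gripper's body presses on something with over 40 N, if the wrist force passes 120 N, or if a joint passes its speed limit or range.

ROBOT

A 6-joint arm with a two-finger parallel gripper is mounted at the origin on the work surface. World frame = base frame: x ahead of the robot, y to its left, z up, the work surface at z = 0. Lengths are in m, angles in rad, forces in N, time in s.
With the tool pointing down it reaches from about 0.35 to 0.775 m from the base axis. Payload 5.5 kg.
Tool frame: the origin (TCP) lies between the finger pads; the fingertips stand 8 mm ahead of it and the grasp point (between the pads) lies 11 mm behind it; z points along the fingers, y is the line along which they close (so a half turn about z gives the same grasp; the last joint's range is limited). The gripper opens to 85 mm and grips with 20 to 120 N. Pads are 22 mm wide; open, the fingers measure 114 mm over their backs; the gripper's body (76 mm by 85 mm) begins 54 mm behind the grasp point. The pads swing forward as they close: fully open they stand 13 mm farther back than shut.
Start: joints at [1.064, 0.313, 0.046, 1.304, 0, 1.431], TCP at [0.206, 0.537, 0.239] pointing down, gripper open.
Joint ranges: [-2.76, 2.76], [-0.86, 1.69], [-1.03, 1.26], [-2.2, 2.34], [-1.47, 1.5], [-3.14, 3.14]. Speed limits (rad/s): [2.57, 2.57, 3.14, 3.14, 3.14, 3.14].

INTERFACE

Orientations are given as a unit quaternion [w, x, y, z].
In Python, from workcell import env gives the robot as it stands.
- The arm moves only by the tool move_arm, never from a script. Its argument "moves" is one flat list of numbers, 5 for each row, row after row: the shift along the world's x, y, z in m, then the turn about the world's z in rad, then the finger opening in m, from 0 to 0.0854. A call has 1 to 12 rows; each row is the pose to reach, as a shift and turn from the pose commanded when the call began; what a row does not reach only later rows make up. A row lasts 1/12 s, in which the tool goes at most 41.7 mm and 7.16 degrees, less where a joint would pass 70% of its speed; a pose out of reach is approached as far as the arm can. A call with a gripper value outside its range is refused whole. The fingers move at their own pace and stop on an object; "newtons" is the grip in N (left out, the last holds). Time passes only in rows, so rows that repeat a pose let the fingers close. It gives the time, the measured TCP pose, the force, the opening and the grip force at its end, in the units of the state.
- env.get_state(): the state, without advancing time (a new reading comes with each control period).
- env.read_camera(name): name is "scene" or "top" or "wrist"; returns a dict with "pixels" (420x560x3 uint8, red, green, blue), "camera_matrix" (3x3 intrinsics, pixels), "rvec" (rotation vector, rad) and "tvec" (3), from world to camera coordinates, as OpenCV has them. Camera axes: x right, y down, z forward; pixel columns grow to the right and rows downward; lengths in m; the calibration is good to about 2 mm. A picture is of the moment at which its call begins. There is no depth.
- env.hand_in(): hands the job in; it is judged then, once.
The state is a dict: "clock": time; "joint_pos": joint angles; "qvel": joint speeds; "tau": joint torques, N m; "tcp_pos": TCP position; "orientation": TCP orientation; "wrist_force": force on the tool from outside, world axes, zero at the start; "ft_torque": the same for the moment, N m; "finger_gap": finger opening in m; "grip_force": force on a finger pad.
Only numpy, scipy, OpenCV 4.12 (cv2) and the standard library are available. Lean on these libraries where they do the work, as an engineer would, in place of code of your own. Each camera call takes 0.05 s, during which the arm holds its last target. There are 200 camera calls.

## Working session

There is one attempt and no reset: what is moved stays moved. The work goes in short steps, Python scripts to look and compute and a tool call to move; the robot and the scene stay as the last step left them, time stands still between calls to the robot, and variables do not carry over. Pictures are saved under pics/ and viewed, at most 14 in all, crops included, and the job is handed in when it is done.

Besides the shell and the picture viewer there is one more tool, called after "Call:" as name(argument=value, ...) on one line, values as JSON. move_arm: Moves the arm, as the interface text tells. Its arguments: {"type":"object","properties":{"moves":{"type":"array"},"newtons":{"type":"number"}},"required":["moves"]}

```bash
mkdir -p pics; ls
python3 - <<'E'
from workcell import env
import cv2,numpy as np,pickle
s=env.get_state();print(s['tcp_pos'],s['orientation'],s['clock'])
for n in ['scene','top','wrist']:
    r=env.read_camera(n);cv2.imwrite(f'pics/{n}0.png',r['pixels'][:,:,::-1]);pickle.dump(r,open(f'{n}0.pkl','wb'))
    R=cv2.Rodrigues(np.array(r['rvec']))[0];print(n,r['camera_matrix'],-R.T@np.array(r['tvec']).ravel(),R[2])
E
```

```text
pics
[0.20597448 0.53630923 0.23841029] [-2.92488347e-04  1.82373452e-01  9.83228904e-01 -8.71854362e-04] 0.0
scene [[501.87756304   0.         279.16912202]
 [  0.         501.87756304 211.05419667]
 [  0.           0.           1.        ]] [ 1.18604968 -0.48709133  1.03403737] [-0.50894723  0.43133662 -0.74493049]
top [[431.05216718   0.         275.9370854 ]
 [  0.         431.05216718 210.98426888]
 [  0.           0.           1.        ]] [0.41640323 0.01671725 1.37913455] [ 0.13653039  0.0047993  -0.99062426]
wrist [[290.92782851   0.         279.85718951]
 [  0.         290.92782851 209.74912238]
 [  0.           0.           1.        ]] [0.13744428 0.56342762 0.37278428] [ 0.26841811 -0.10327269 -0.95775074]
```

View pics/top0.png

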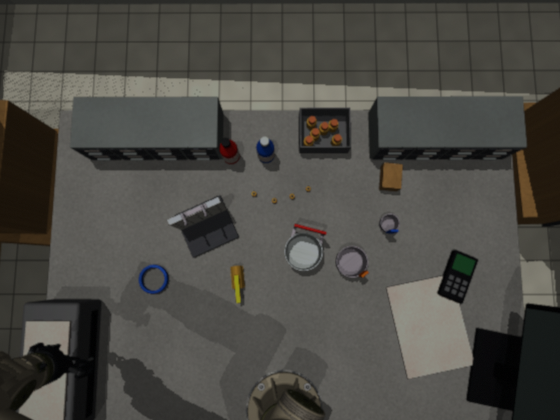

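View pics/scene0.png

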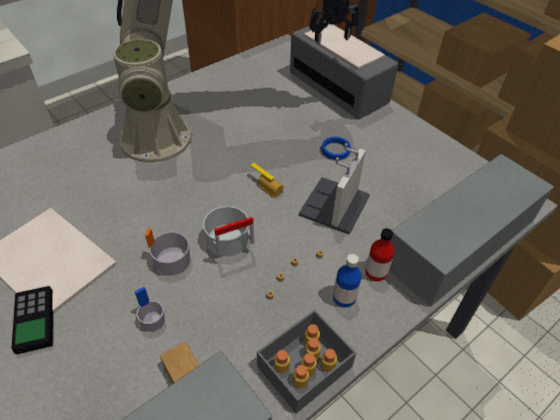

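The top view shows the large cup with its orange tab (352,263), the small cup with a blue tab (389,223), the pail (304,252) with its red bar (310,229), and four plugs near (254–308,188–200). The stand is at (205,225) with its prongs facing the robot. The middle cup is absent. Next I measure.

```bash
cat > h.py <<'E'
import cv2,numpy as np,pickle
def load(n): return pickle.load(open(n+'.pkl','rb'))
def snap(n,name):
    from workcell import env
    r=env.read_camera(n);pickle.dump(r,open(name+'.pkl','wb'));cv2.imwrite(f'pics/{name}.png',r['pixels'][:,:,::-1]);return r
def ray(r,p):
    R=cv2.Rodrigues(np.array(r['rvec'],float))[0];K=np.array(r['camera_matrix'])
    d=R.T@np.linalg.solve(K,[p[0],p[1],1]);return -R.T@np.array(r['tvec'],float).ravel(),d/np.linalg.norm(d)
def plane(r,p,z):
    o,d=ray(r,p);return o+d*(z-o[2])/d[2]
def tri(a,b):
    (o1,d1),(o2,d2)=a,b
    t=np.linalg.lstsq(np.c_[d1,-d2],o2-o1,rcond=None)[0]
    p,q=o1+t[0]*d1,o2+t[1]*d2;return (p+q)/2,np.linalg.norm(p-q)
def proj(r,P): return cv2.projectPoints(np.array(P,float).reshape(-1,3),np.array(r['rvec'],float),np.array(r['tvec'],float),np.array(r['camera_matrix']),None)[0].reshape(-1,2)
H=dict(red=((0,8),(172,180)),orange=((5,16),),yellow=((22,32),),blue=((108,128),),brass=((12,24),))
def blobs(r,c,box=None,s=120,v=60,amin=6):
    h=cv2.cvtColor(r['pixels'],cv2.COLOR_RGB2HSV);m=np.zeros(h.shape[:2],np.uint8)
    for a,b in H[c]: m|=cv2.inRange(h,(a,s,v),(b,255,255))
    if box: k=np.zeros_like(m);x0,y0,x1,y1=box;k[y0:y1,x0:x1]=1;m*=k
    n,l,st,ce=cv2.connectedComponentsWithStats(m)
    return [(ce[i].round(1),st[i,4],cv2.minAreaRect(np.argwhere(l==i)[:,::-1].astype(np.float32))) for i in range(1,n) if st[i,4]>=amin]
E
python3 - <<'E'
from h import *
np.set_printoptions(precision=4,suppress=True)
t,s=load('top0'),load('scene0')
bt={'red':(285,215,335,245),'orange':(355,265,375,285),'blue':(380,222,402,238),'brass':(245,180,320,210)}
bs={'red':(210,212,260,240),'orange':(140,222,160,252),'blue':(130,284,155,310),'brass':(255,240,330,305)}
for c in bt:
    for n,r,b in(('t',t,bt),('s',s,bs)):
        for q in blobs(r,c,b[c],s=90): print(c,n,q[0],q[1],cv2.boxPoints(q[2]).round(1).tolist() if c=='red' else q[2][1])
for n in('top0','scene0'):
    im=cv2.imread(f'pics/{n}.png')
    b=(160,180,420,300) if n=='top0' else (130,130,390,340)
    c=im[b[1]:b[3],b[0]:b[2]];cv2.imwrite(f'pics/{n}c.png',cv2.resize(c,None,fx=2.8 if n=='scene0' else 3,fy=2.8 if n=='scene0' else 3,interpolation=cv2.INTER_CUBIC))
E
```

```text
red t [309.9 228.7] 121 [[293.3999938964844, 226.39999389648438], [294.29998779296875, 222.8000030517578], [326.5, 230.89999389648438], [325.6000061035156, 234.39999389648438]]
red s [233.6 225.6] 311 [[213.0, 227.60000610351562], [251.60000610351562, 215.6999969482422], [254.0, 223.60000610351562], [215.5, 235.5]]
orange t [364.3 273.5] 36 (4.060518264770508, 8.589556694030762)
orange s [149.4 237.6] 127 (19.119863510131836, 7.630403518676758)
blue t [394.1 230.1] 24 (8.0, 3.0)
blue s [141.9 296.6] 178 (17.708751678466797, 10.75174331665039)
brass t [307.9 188.3] 24 (5.0, 4.0)
brass t [253.5 193.5] 24 (4.242640495300293, 4.242640495300293)
brass t [291.7 196. ] 24 (4.0, 5.0)
brass t [274.  200.2] 23 (4.0, 4.0)
brass s [319.6 253.9] 38 (7.0, 5.0)
brass s [294.4 261.5] 35 (7.0, 5.0)
brass s [280.3 276.5] 40 (7.0, 6.0)
brass s [269.7 294.5] 44 (7.0, 6.0)
```

View pics/top0c.png

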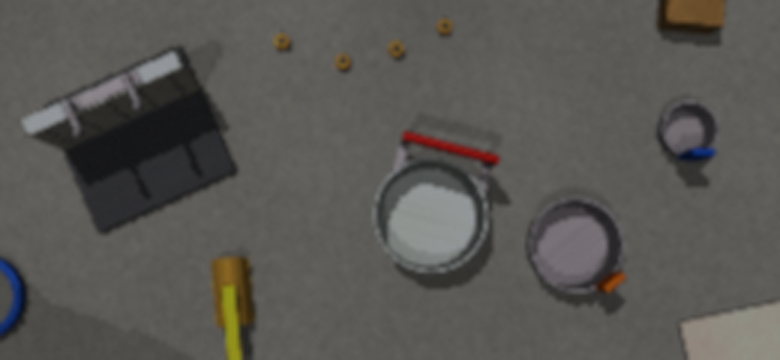

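View pics/scene0c.png

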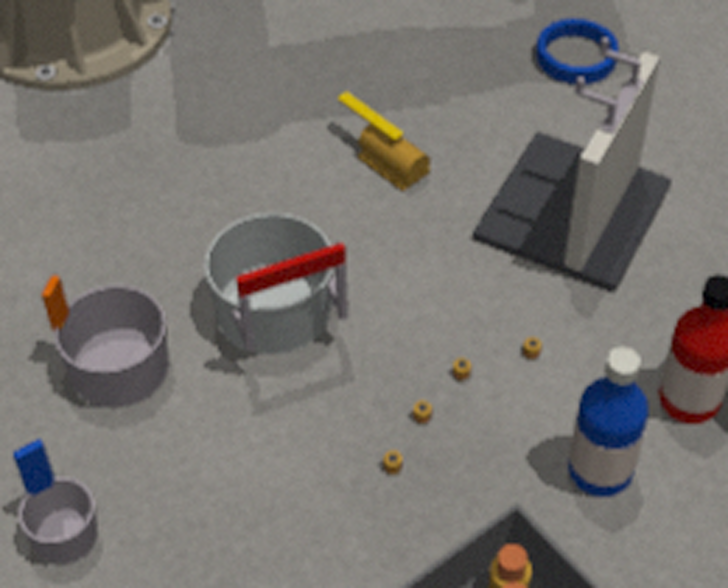

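The crops show pail rim centre at about (304,252), cup_l rim at (351,262) with its tab lower right, cup_s rim at (389,223), two prongs on the panel's robot side, and four plugs with bored tops. Now I compute positions.

Run:
```python
from h import *
np.set_printoptions(precision=4,suppress=True)
t,s=load('top0'),load('scene0')
T=lambda a,b:tri(ray(t,a),ray(s,b))
print('bar',T((309.9,228.7),(233.6,225.6)))
# bar ends: left end top(293.5,225)=scene right end
print('barL',T((293.5,224.5),(252.8,219.6)),'barR',T((326.2,232.7),(214.2,231.6)))
print('otab',T((364.3,273.5),(149.4,237.6)));print('btab',T((394.1,230.1),(141.9,296.6)))
for a,b in [((307.9,188.3),(269.7,294.5)),((291.7,196),(280.3,276.5)),((274,200.2),(294.4,261.5)),((253.5,193.5),(319.6,253.9))]:
    print('plug',T(a,b),plane(t,a,.014),plane(s,b,.008))
S=lambda x,y:(x/2.8+130,y/2.8+130)
U=lambda x,y:(x/3+160,y/3+180)
for n,a,b in [('pailrim',(432,217),(270,268)),('cuplrim',(574,245),(113,330)),('cupsrim',(687,129),(58,514)),
  ('panelTopR front',(182,66),(592,157)),('panelL',(28,130),(645,55)),('prong tipR',(134,105),(580,82)),('prong tipL',(72,131),(605,43))]:
    print(n,T(U(*a),S(*b)),plane(t,U(*a),{'p':.07,'c':.06}[n[0]] if n[0] in 'pc' and 'rim' in n else .16))
```

```text
bar (array([ 0.5366, -0.0761,  0.1283]), np.float64(2.5204768032082917e-05))
barL (array([ 0.549 , -0.0286,  0.1272]), np.float64(0.0003692802777112931)) barR (array([ 0.5248, -0.123 ,  0.13  ]), np.float64(0.00023895428528300112))
otab (array([ 0.4079, -0.2383,  0.0822]), np.float64(0.0033261805964705025))
btab (array([ 0.5385, -0.333 ,  0.0744]), np.float64(0.005175976644762977))
plug (array([ 0.6791, -0.0799,  0.009 ]), np.float64(0.00017659316162018006)) [ 0.6781 -0.0796  0.014 ] [ 0.6787 -0.0794  0.008 ]
plug (array([ 0.6543, -0.0273,  0.0082]), np.float64(0.0006268968703906633)) [ 0.6531 -0.0273  0.014 ] [ 0.6543 -0.0269  0.008 ]
plug (array([0.6407, 0.0298, 0.0074]), np.float64(0.00046521834976733244)) [0.6395 0.0295 0.014 ] [0.6412 0.0297 0.008 ]
plug (array([0.6626, 0.0959, 0.0076]), np.float64(0.00011787739007230078)) [0.6614 0.0955 0.014 ] [0.6628 0.0957 0.008 ]
pailrim (array([ 0.4725, -0.0603,  0.0563]), np.float64(0.005502052872533502)) [ 0.4705 -0.0618  0.07  ]
cuplrim (array([ 0.4434, -0.2059,  0.0519]), np.float64(0.0028274899816502956)) [ 0.4425 -0.2058  0.06  ]
cupsrim (array([ 0.5637, -0.3308,  0.0331]), np.float64(0.0011126608804425996)) [ 0.5605 -0.3244  0.06  ]
panelTopR front (array([0.6151, 0.1864, 0.1583]), np.float64(0.013182208001512813)) [0.6106 0.181  0.16  ]
panelL (array([0.5499, 0.3273, 0.1567]), np.float64(0.0006652328436841526)) [0.5493 0.3262 0.16  ]
prong tipR (array([0.5685, 0.2198, 0.1959]), np.float64(3.9848578520410236e-05)) [0.5731 0.226  0.16  ]
prong tipL (array([0.5439, 0.2759, 0.1949]), np.float64(0.001876647897408241)) [0.5483 0.2843 0.16  ]
```

Heights agree with the text: plugs about 8 mm, bar middle 128 mm, panel top 158 mm. I move over cup_l for a close wrist look.

Call:
move_arm(moves=[0.04,-0.04,0.02,-0.1,0.085,0.08,-0.08,0.02,-0.2,0.085,0.11,-0.12,0.02,-0.3,0.085,0.14,-0.16,0.02,-0.4,0.085,0.17,-0.2,0.02,-0.46,0.085,0.19,-0.24,0.02,-0.46,0.085,0.2,-0.28,0.02,-0.46,0.085,0.2,-0.32,0.02,-0.46,0.085,0.2,-0.36,0.02,-0.46,0.085,0.2,-0.4,0.02,-0.46,0.085,0.2,-0.44,0.02,-0.46,0.085,0.2,-0.48,0.02,-0.46,0.085])

```text
clock: 1.15
tcp_pos: [0.4047, 0.1011, 0.2592]
orientation: [0.0, 0.402, 0.916, 0.0]
wrist_force: [1.7, -0.4, -0.5]
finger_gap: 0.0852
grip_force: 0.0
```

Call:
move_arm(moves=[0.01,-0.04,0,0,0.085,0.02,-0.08,0,0,0.085,0.03,-0.12,0,0,0.085,0.04,-0.16,0,0,0.085,0.04,-0.2,0,0,0.085,0.04,-0.24,0,0,0.085,0.04,-0.26,0,0,0.085,0.04,-0.26,0,0,0.085,0.04,-0.26,0,0,0.085])

```text
clock: 1.9
tcp_pos: [0.4447, -0.1579, 0.2588]
orientation: [-0.001, 0.403, 0.915, 0.0]
wrist_force: [-1.3, 0.5, -0.3]
finger_gap: 0.0852
grip_force: 0.0
```

Run:
```python
from h import *
from workcell import env
np.set_printoptions(precision=4,suppress=True)
s=env.get_state();print(s['tcp_pos'],s['orientation'],s['joint_pos'],s['clock'])
r=snap('wrist','w1')
for c in('orange','blue','red'):
    for q in blobs(r,c,s=110): 
        if q[1]>60: print(c,q[0],q[1],cv2.boxPoints(q[2]).round().tolist())
```

```text
[ 0.4447 -0.1579  0.2588] [-0.0006  0.4031  0.9152  0.0003] [-0.5118  0.1087 -0.1649  1.2984  0.0004  0.318 ] 1.9
orange [209.5 220.3] 380 [[200.0, 236.0], [203.0, 203.0], [219.0, 204.0], [216.0, 237.0]]
orange [527.2 331.3] 153 [[519.0, 329.0], [528.0, 322.0], [537.0, 333.0], [528.0, 340.0]]
orange [546.4 355.7] 92 [[535.0, 347.0], [538.0, 344.0], [556.0, 362.0], [552.0, 364.0]]
blue [550.4 231.1] 338 [[539.0, 247.0], [545.0, 213.0], [561.0, 215.0], [555.0, 250.0]]
blue [243.9 328.4] 459 [[233.0, 348.0], [242.0, 305.0], [255.0, 308.0], [247.0, 350.0]]
red [412.9 203.1] 1668 [[361.0, 223.0], [457.0, 168.0], [465.0, 182.0], [369.0, 237.0]]
```

View pics/w1.png

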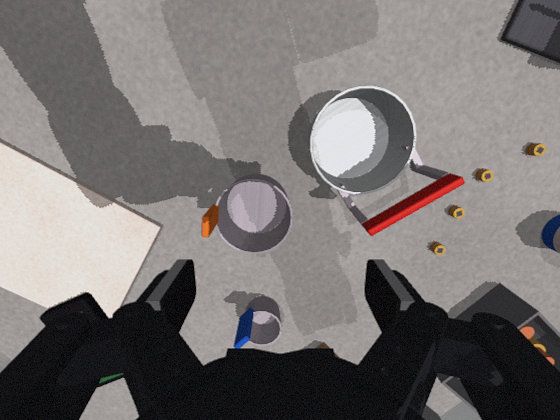

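The wrist view shows everything: cup_l rim centred at about (254,213) with its orange tab at (209,220), pail rim at (363,140), cup_s rim at (263,319) with its blue tab at (244,328), and the bar at (413,203).

Run:
```python
from h import *
np.set_printoptions(precision=4,suppress=True)
r=load('w1');t=load('top0');s=load('scene0')
print(ray(r,(280,210)))
c=plane(r,(254.5,213.5),.06);a=plane(r,(200,236),.104);b=plane(r,(203,203),.104);m=(a+b)/2
print('cupl',c,'tab outer',a,b,np.linalg.norm(a-b),m,'yaw c->m',np.arctan2(*(m-c)[1::-1]),np.linalg.norm((m-c)[:2]))
d=(b-a);print('edge normal yaw',np.arctan2(d[0],-d[1]),np.arctan2(-d[0],d[1]))
c=plane(r,(262.5,319),.044);a=plane(r,(233,348),.096);b=plane(r,(242,305),.096);m=(a+b)/2
print('cups',c,'tab',a,b,np.linalg.norm(a-b),m,np.arctan2(*(m-c)[1::-1]),np.linalg.norm((m-c)[:2]))
print('pail',plane(r,(363,140),.07))
print('bar top px', [plane(r,p,.137) for p in((369,235),(463,182),(361,223),(457,168))])
print('tri cupl rim',tri(ray(r,(254.5,213.5)),ray(s,(170.4,247.9))),'otab',tri(ray(r,(209.5,220.3)),ray(s,(149.4,237.6))),'btab',tri(ray(r,(243.9,328.4)),ray(s,(141.9,296.6))))
# top-of-tab in zoom
im=cv2.imread('pics/w1.png');cv2.imwrite('pics/w1c.png',np.hstack([cv2.resize(im[165:265,180:310],None,fx=3,fy=3,interpolation=2),cv2.resize(im[270:370,200:330],None,fx=3,fy=3,interpolation=2)]))
```

```text
(array([ 0.395 , -0.1033,  0.3932]), array([ 0.195 , -0.2104, -0.958 ]))
cupl [ 0.4433 -0.2004  0.06  ] tab outer [ 0.4106 -0.2457  0.104 ] [ 0.3903 -0.2148  0.104 ] 0.036929722636103 [ 0.4005 -0.2303  0.104 ] yaw c->m -2.531873963534428 0.052215093254827344
edge normal yaw -2.561598090430034 0.5799945631597591
cups [ 0.5564 -0.315   0.044 ] tab [ 0.5334 -0.3399  0.096 ] [ 0.5016 -0.2853  0.096 ] 0.06321190631596683 [ 0.5175 -0.3126  0.096 ] 3.0795728066600203 0.038957100810940774
pail [ 0.4736 -0.0553  0.07  ]
bar top px [array([ 0.5258, -0.121 ,  0.137 ]), array([ 0.5502, -0.0298,  0.137 ]), array([ 0.5114, -0.1179,  0.137 ]), array([ 0.5362, -0.0257,  0.137 ])]
tri cupl rim (array([ 0.4442, -0.2038,  0.0508]), np.float64(0.001683908106483719)) otab (array([ 0.4076, -0.2358,  0.0799]), np.float64(0.0013969567686857253)) btab (array([ 0.5364, -0.3291,  0.0679]), np.float64(0.001896786168689996))
```

View pics/w1c.png

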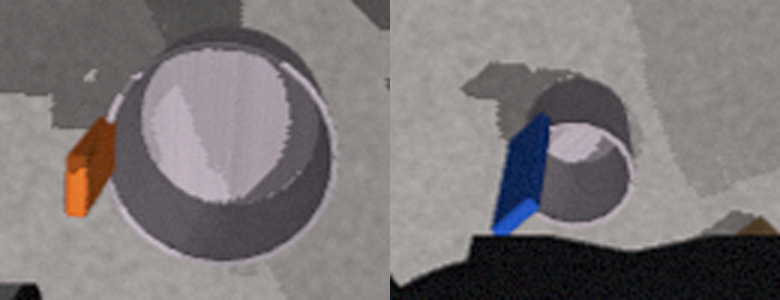

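The bright faces are the tab tops: orange centre at (205.3,226.3), blue centre at (242.3,342.3).

Run:
```python
from h import *
np.set_printoptions(precision=4,suppress=True)
r=load('w1')
L=lambda x,y:(180+x/3,165+y/3)
S=lambda x,y:(200+(x-390)/3,270+y/3)
for n,c,z,pts in(('l',plane(r,(254.5,213.5),.06),.104,[L(76,184),L(77,152),L(76,215)]),('s',plane(r,(262.5,319),.044),.096,[S(517,217),S(497,231),S(538,203)])):
    q=[plane(r,p,z) for p in pts];d=q[1]-q[2]
    print(n,c,*q,np.linalg.norm(d),'radial',np.arctan2(*(q[0]-c)[1::-1]),np.linalg.norm((q[0]-c)[:2]),'edge nrm',np.arctan2(d[0],-d[1]))
# per-pixel label: bright masks
h=cv2.cvtColor(r['pixels'],cv2.COLOR_RGB2HSV)
for nm,b,lo,hi in(('o',(195,195,225,245),(3,110,0),(18,255,255)),('b',(228,300,262,352),(105,110,0),(130,255,255))):
    x0,y0,x1,y1=b;k=h[y0:y1,x0:x1];m=cv2.inRange(k,lo,hi)>0;v=k[...,2][m];th,_=cv2.threshold(v.reshape(-1,1).copy(),0,255,cv2.THRESH_OTSU)
    p=np.argwhere(m&(k[...,2]>th))[:,::-1]+[x0,y0];rc=cv2.minAreaRect(p.astype(np.float32));print(nm,th,p.mean(0),len(p),cv2.boxPoints(rc).tolist())
    print(plane(r,p.mean(0),.104 if nm=='o' else .096))
```

```text
l [ 0.4433 -0.2004  0.06  ] [ 0.408  -0.2333  0.104 ] [ 0.4009 -0.2238  0.104 ] [ 0.4152 -0.2425  0.104 ] 0.02360547464635603 radial -2.391239386288909 0.04825368138836702 edge nrm -2.487598963580698
s [ 0.5564 -0.315   0.044 ] [ 0.5364 -0.3256  0.096 ] [ 0.5349 -0.3365  0.096 ] [ 0.5383 -0.3145  0.096 ] 0.022240255985511947 radial -2.6530142030418955 0.022589048235316298 edge nrm -0.15438763920581472
o 156.0 [205.0654 228.8411] 107 [[202.0, 221.0], [208.0, 221.0], [208.0, 236.0], [202.0, 236.0]]
[ 0.4095 -0.2357  0.104 ]
b 127.0 [241.8333 341.7619] 84 [[233.5081787109375, 345.4098205566406], [246.29507446289062, 334.7540588378906], [249.57376098632812, 338.6885070800781], [236.786865234375, 349.3442687988281]]
[ 0.5354 -0.3254  0.096 ]
```

Call:
move_arm(moves=[-0.02,-0.04,0,-0.03,0.085,-0.037,-0.079,0,-0.03,0.085,-0.037,-0.079,-0.04,-0.03,0.085,-0.037,-0.079,-0.08,-0.03,0.085,-0.037,-0.079,-0.1,-0.03,0.085,-0.037,-0.079,-0.1,-0.03,0.085,-0.037,-0.079,-0.1,-0.03,0.085])

```text
clock: 2.53
tcp_pos: [0.4076, -0.2341, 0.1589]
orientation: [-0.001, 0.415, 0.91, 0.001]
wrist_force: [0.6, 0.0, 1.7]
finger_gap: 0.0846
grip_force: 0.0
```

Run:
```python
from h import *
snap('wrist','w2')
```

```text
(no output)
```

View pics/w2.png

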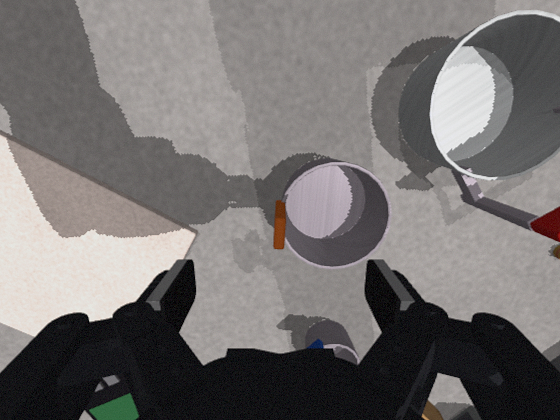

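The orange tab stands at (280,225), on the gripper's midline (x≈280).

Run:
```python
from h import *
from workcell import env
np.set_printoptions(precision=4,suppress=True)
r=load('w2');print(env.get_state()['tcp_pos'])
h=cv2.cvtColor(r['pixels'],cv2.COLOR_RGB2HSV)[190:260,265:300];m=cv2.inRange(h,(3,110,0),(18,255,255))
p=np.argwhere(m)[:,::-1]+[265,190];print(cv2.boundingRect(p.astype(np.int32)),p.mean(0))
for q in((280,201),(280,249),(280,225)):print(plane(r,q,.104))
print('cup',plane(r,(336,214.5),.06))
R=cv2.Rodrigues(r['rvec'])[0];print(R)
```

```text
[ 0.4087 -0.2351  0.1604]
(273, 200, 13, 49) [279.2809 224.8765]
[ 0.3926 -0.2161  0.104 ]
[ 0.4157 -0.2425  0.104 ]
[ 0.4039 -0.229   0.104 ]
cup [ 0.4436 -0.2027  0.06  ]
[[ 0.754   0.6569  0.001 ]
 [ 0.6295 -0.723   0.2847]
 [ 0.1877 -0.214  -0.9586]]
```

Call:
move_arm(moves=[0,0,-0.04,0,0.085,0,0,-0.07,0,0.085,0,0,-0.077,0,0.085,0,0,-0.077,0,0.085,0,0,-0.077,0,0,0,0,-0.077,0,0,0,0,-0.077,0,0,0,0,-0.077,0,0,0,0,-0.077,0,0,0,0,-0.077,0,0,0,0,-0.077,0,0,0,0,-0.077,0,0], newtons=60)

```text
clock: 3.58
tcp_pos: [0.4085, -0.2362, 0.0829]
orientation: [0.001, 0.415, 0.91, 0.0]
wrist_force: [-0.2, 0.8, 4.4]
finger_gap: 0.0072
grip_force: 60.0
```

Call:
move_arm(moves=[0,0,0.03,0,0,0,0,0.06,0,0,0,0,0.09,0,0,0,0,0.1,0,0,0,0,0.1,0,0,0,0,0.1,0,0])

```text
clock: 4.08
tcp_pos: [0.408, -0.2361, 0.1819]
orientation: [0.0, 0.415, 0.91, -0.0]
wrist_force: [0.6, -0.3, -1.0]
finger_gap: 0.0072
grip_force: 59.3
```

Run:
```python
from h import *
from workcell import env
s=env.get_state();print(s['tcp_pos'],s['finger_gap'],s['wrist_force'])
snap('wrist','w3')
```

```text
[ 0.40803306 -0.23605141  0.18190117] 0.007240296348414306 [ 0.59745206 -0.263321   -1.01603716]
```

View pics/w3.png

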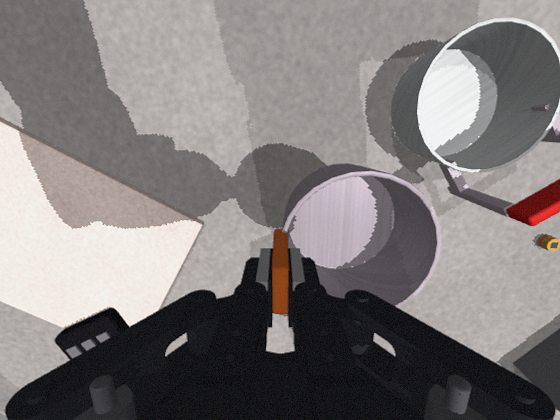

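The cup is held upright by its tab at (280,270), its rim centred at about (363,237). The pail rim is at about (489,95).

Run:
```python
from h import *
np.set_printoptions(precision=4,suppress=True)
r=load('w3');p=plane(r,(489,95),.07);c=plane(r,(363,237),.159);print(p,c,p-c)
# expected projected rims
a=np.linspace(0,2*np.pi,9)[:-1]
for n,x,y,z,R in(('pail',.4735,-.0605,.07,.058),('cup',.4430,-.2051,.159,.048)):
    q=proj(r,[[x+R*np.cos(t),y+R*np.sin(t),z] for t in np.linspace(0,6.28,200)]);print(n,q.min(0),q.max(0))
```

```text
[ 0.4712 -0.0558  0.07  ] [ 0.4381 -0.1964  0.159 ] [ 0.0331  0.1406 -0.089 ]
pail [412.4974  18.1403] [561.6189 174.1857]
cup [276.9198 171.5078] [440.562  321.4073]
```

Call:
move_arm(moves=[0.008,0.036,0,0,0,0.016,0.072,0,0,0,0.024,0.108,0,0,0,0.0315,0.144,0,0,0,0.0315,0.144,0,0,0,0.0315,0.144,-0.03,0,0,0.0315,0.144,-0.03,0,0,0.0315,0.144,-0.03,0,0])

```text
clock: 4.8
tcp_pos: [0.4371, -0.0911, 0.1499]
orientation: [-0.003, 0.415, 0.91, -0.0]
wrist_force: [0.5, -0.7, -0.4]
finger_gap: 0.0071
grip_force: 59.4
```

Run:
```python
from h import *
from workcell import env
s=env.get_state();print(s['tcp_pos'],s['orientation'])
r=snap('wrist','w4');t=snap('top','t4');sc=snap('scene','s4')
f=lambda x,k:cv2.resize(x[...,::-1],None,fx=k,fy=k,interpolation=2)
cv2.imwrite('pics/m4.png',np.hstack([f(r['pixels'][60:360,200:500],1),f(sc['pixels'][150:270,160:280],2.5)]))
```

```text
[ 0.43714315 -0.09106284  0.14988197] [-3.24741814e-03  4.15255852e-01  9.09698854e-01 -1.65571003e-04]
```

View pics/m4.png

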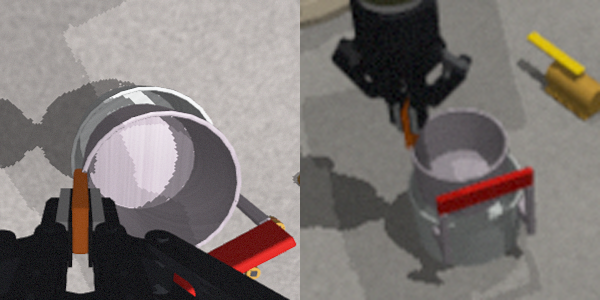

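The cup is above the pail in both views: wrist cup rim about (366,240), scene cup rim about (225,208).

Run:
```python
from h import *
np.set_printoptions(precision=4,suppress=True)
r=load('w4');sc=load('s4');s0=load('scene0')
print('scene cup',plane(sc,(224.8,208),.127),'scene pail0',plane(s0,(226.4,225.7),.07))
for n,x,y,z,R in(('pail',.4735,-.0605,.07,.058),('cup',.4725,-.0603,.127,.048)):
    P=[[x+R*np.cos(t),y+R*np.sin(t),z] for t in np.linspace(0,6.28,200)]
    for k,rr in(('w',r),('s',sc)):
        q=proj(rr,P); 
        q=q-[200,60] if k=='w' else (q-[160,150])*2.5+[300,0]
        print(n,k,q.min(0),q.max(0))
```

```text
scene cup [ 0.4769 -0.0597  0.127 ] scene pail0 [ 0.484 -0.064  0.07 ]
pail w [66.0682 87.2576] [215.7039 228.9506]
pail s [404.9359 138.9068] [520.5059 226.489 ]
cup w [ 77.3607 112.4272] [241.1029 262.5724]
cup s [409.2828 107.1424] [508.2106 180.0592]
```

Call:
move_arm(moves=[0.003,0.001,0,0,0,0.003,0.001,-0.02,0,0,0.003,0.001,-0.035,0,0,0.003,0.001,-0.045,0,0,0.003,0.001,-0.055,0,0,0.003,0.001,-0.06,0,0,0.003,0.001,-0.06,0,0,0.003,0.001,-0.06,0,0])

```text
clock: 5.62
tcp_pos: [0.4429, -0.0913, 0.0928]
orientation: [0.0, 0.416, 0.91, 0.0]
wrist_force: [-0.0, -0.0, -0.6]
finger_gap: 0.0072
grip_force: 59.4
```

Run:
```python
from h import *
from workcell import env
s=env.get_state();print(s['tcp_pos'],s['wrist_force'],s['ft_torque'])
```

```text
[ 0.44293065 -0.09130756  0.09278382] [-0.02528    -0.01625832 -0.58841545] [-0.02282556  0.05980381 -0.04698379]
```

Call:
move_arm(moves=[0,0,-0.003,0,0,0,0,-0.0055,0,0,0,0,-0.0055,0,0,0,0,-0.0055,0,0.04,0,0,-0.0055,0,0.04,0,0,-0.0055,0,0.04,0,0,-0.0055,0,0.04,0,0,0.02,0,0.04,0,0,0.05,0,0.085,0,0,0.09,0,0.085,0,0,0.13,0,0.085,0,0,0.15,0,0.085])

```text
clock: 6.62
tcp_pos: [0.4439, -0.0915, 0.247]
orientation: [0.003, 0.415, 0.91, 0.0]
wrist_force: [1.1, -0.4, 0.7]
finger_gap: 0.0847
grip_force: 0.0
```

Run:
```python
from h import *
from workcell import env
np.set_printoptions(precision=4,suppress=True)
s=env.get_state();print(s['tcp_pos'],s['wrist_force'],s['joint_pos'])
r=snap('wrist','w5');t=snap('top','t5');sc=snap('scene','s5')
f=lambda x,k:cv2.resize(x[...,::-1],None,fx=k,fy=k,interpolation=2)
cv2.imwrite('pics/m5.png',np.hstack([f(r['pixels'],0.9),f(sc['pixels'][150:339,100:240],2)]))
for n,rr in(('w',r),('s',sc),('t',t)):
  for q in blobs(rr,'blue',s=110):
    if 15<q[1]<700:print(n,q[0],q[1])
```

```text
[ 0.4439 -0.0915  0.247 ] [ 1.1232 -0.3987  0.7105] [-0.3807  0.0703 -0.2365  1.2581  0.0001  0.476 ]
w [524.6 254.7] 409
w [219.8 351.3] 148
s [390.    7.1] 349
s [383.5  51. ] 87
s [417.   73.4] 221
s [334.7 147.6] 322
s [348.6 277.4] 475
s [141.7 296.5] 173
s [343.1 303.5] 62
t [260.1 148.7] 67
t [271.1 143.5] 18
t [394.  230.1] 22
t [152.8 279. ] 264
```

View pics/m5.png

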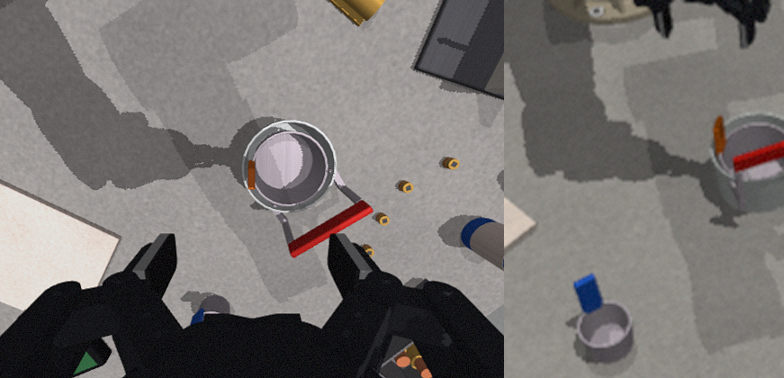

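cup_l sits upright in the pail (wrist rim about (290,168) in the crop) and cup_s has not moved. Next is cup_s.

Call:
move_arm(moves=[0.012,-0.036,0,-0.12,0.085,0.026,-0.072,0,-0.24,0.085,0.04,-0.108,0,-0.36,0.085,0.054,-0.144,0,-0.48,0.085,0.07,-0.18,-0.01,-0.6,0.085,0.083,-0.21,-0.03,-0.7,0.085,0.092,-0.2355,-0.05,-0.815,0.085,0.092,-0.2355,-0.08,-0.815,0.085,0.092,-0.2355,-0.09,-0.815,0.085,0.092,-0.2355,-0.09,-0.815,0.085,0.092,-0.2355,-0.09,-0.815,0.085])

```text
clock: 7.68
tcp_pos: [0.5335, -0.3251, 0.1513]
orientation: [-0.002, 0.742, 0.671, -0.0]
wrist_force: [0.3, -0.5, 1.3]
finger_gap: 0.0848
grip_force: 0.0
```

Run:
```python
from h import *
from workcell import env
np.set_printoptions(precision=4,suppress=True)
s=env.get_state();print(s['tcp_pos'],s['orientation'])
r=snap('wrist','w6')
for q in blobs(r,'blue',s=110,v=30):
    if q[1]>50:print(q[0],q[1],cv2.boxPoints(q[2]).round().tolist(),[plane(r,p,.096) for p in cv2.boxPoints(q[2])])
cv2.imwrite('pics/w6c.png',cv2.resize(r['pixels'][130:300,200:400,::-1],None,fx=3,fy=3,interpolation=2))
```

```text
[ 0.5335 -0.3251  0.1513] [-0.0018  0.7416  0.6709 -0.0002]
[284.1 226.4] 532 [[279.0, 200.0], [290.0, 200.0], [290.0, 251.0], [279.0, 251.0]] [array([ 0.535, -0.301,  0.096]), array([ 0.5423, -0.3017,  0.096 ]), array([ 0.539, -0.339,  0.096]), array([ 0.5312, -0.3382,  0.096 ])]
```

View pics/w6c.png

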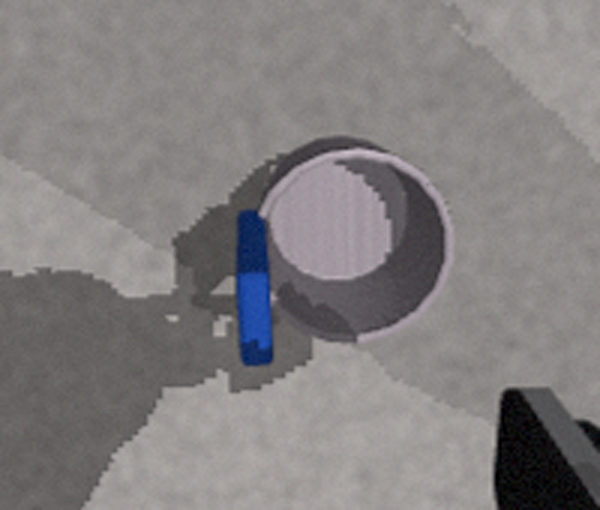

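The blue tab's top face is at about (285,236), parallel to the pads, and the cup rim is at about (319,212).

Run:
```python
from h import *
np.set_printoptions(precision=4,suppress=True)
r=load('w6');a=plane(r,(285.3,236),.096);c=plane(r,(319.3,211.7),.044);print(a,c,np.linalg.norm((a-c)[:2]),np.arctan2(*(a-c)[1::-1]))
print(plane(r,(285.3,220.7),.096),plane(r,(285.3,251),.096))
# triangulate height: tab top vs scene blue top edge
print(tri(ray(r,(319.3,211.7)),ray(load('s5'),(150.7,313.6))))
```

```text
[ 0.5368 -0.3273  0.096 ] [ 0.5671 -0.3283  0.044 ] 0.030355584552912342 3.106624627363865
[ 0.5378 -0.316   0.096 ] [ 0.5357 -0.3386  0.096 ]
(array([ 0.5675, -0.3307,  0.038 ]), np.float64(0.0011133684464143079))
```

Call:
move_arm(moves=[0.0035,-0.002,-0.04,0,0.085,0.0035,-0.002,-0.07,0,0.085,0.0035,-0.002,-0.075,0,0.085,0.0035,-0.002,-0.075,0,0.085,0.0035,-0.002,-0.075,0,0,0.0035,-0.002,-0.075,0,0,0.0035,-0.002,-0.075,0,0,0.0035,-0.002,-0.075,0,0,0.0035,-0.002,-0.075,0,0,0.0035,-0.002,-0.075,0,0,0.0035,-0.002,-0.075,0,0,0.0035,-0.002,-0.075,0,0], newtons=60)

```text
clock: 8.73
tcp_pos: [0.538, -0.3285, 0.0773]
orientation: [-0.0, 0.742, 0.67, 0.0]
wrist_force: [-0.2, 0.4, 0.8]
finger_gap: 0.0067
grip_force: 61.8
```

Run:
```python
from workcell import env
s=env.get_state();print(s['tcp_pos'],s['finger_gap'],s['grip_force'])
```

```text
[ 0.53798646 -0.32850131  0.07733534] 0.006684350903314482 61.78851127624512
```

Call:
move_arm(moves=[0,0,0.04,0,0,0,0,0.08,0,0,0,0,0.12,-0.1,0,-0.005,0.02,0.15,-0.2,0,-0.015,0.055,0.16,-0.32,0,-0.025,0.09,0.16,-0.44,0,-0.034,0.128,0.16,-0.56,0,-0.043,0.166,0.16,-0.68,0,-0.052,0.204,0.16,-0.8,0,-0.062,0.242,0.16,-0.92,0,-0.072,0.28,0.16,-1.04,0,-0.072,0.2945,0.16,-1.04,0])

```text
clock: 9.73
tcp_pos: [0.4635, -0.0303, 0.2374]
orientation: [-0.001, 0.977, 0.212, -0.001]
wrist_force: [-0.1, 0.1, -0.7]
finger_gap: 0.0069
grip_force: 61.5
```

Call:
move_arm(moves=[0,0,0,0,0,0,0,-0.03,0,0,0,0,-0.06,0,0,0,0,-0.06,0,0,0,0,-0.06,0,0])

```text
clock: 10.15
tcp_pos: [0.4648, -0.0343, 0.1763]
orientation: [-0.001, 0.977, 0.213, -0.002]
wrist_force: [-0.4, -0.1, 0.4]
finger_gap: 0.0071
grip_force: 61.3
```

Run:
```python
from h import *
from workcell import env
np.set_printoptions(precision=4,suppress=True)
s=env.get_state();print(s['tcp_pos'],s['orientation'],s['finger_gap'],s['joint_pos'])
r=snap('wrist','w7');sc=snap('scene','s7');t=snap('top','t7')
f=lambda x,k:cv2.resize(x[...,::-1],None,fx=k,fy=k,interpolation=2)
cv2.imwrite('pics/m7.png',np.hstack([f(r['pixels'][20:390,150:510],1),f(sc['pixels'][140:288,160:320],2.5)]))
```

```text
[ 0.4648 -0.0343  0.1763] [-0.0007  0.977   0.2131 -0.0018] 0.007062290335402238 [-0.2459  0.1378 -0.337   1.0999 -0.0003  2.4663]
```

View pics/m7.png

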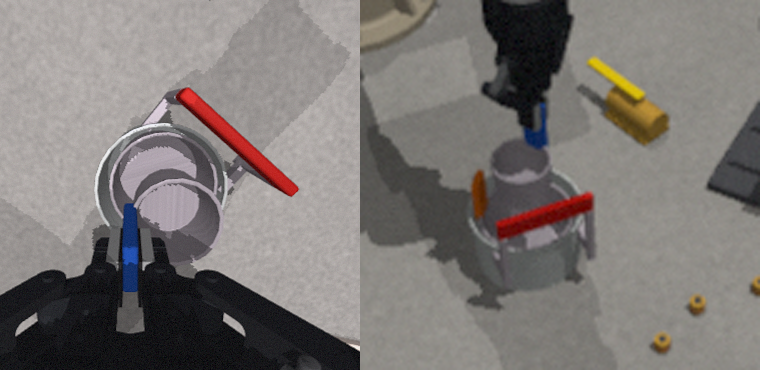

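The small cup hangs over the nest: wrist crop cup_s rim about x 136–221, cup_l rim 110–223, pail rim 95–228.

Run:
```python
from h import *
np.set_printoptions(precision=1,suppress=True)
r=load('w7');sc=load('s7')
for n,x,y,z,R in(('pail',.475,-.060,.07,.058),('cl',.4785,-.0605,.064,.048),('cs',.4769,-.0607,.143,.030)):
    P=[[x+R*np.cos(t),y+R*np.sin(t),z] for t in np.linspace(0,6.28,200)]
    q=proj(r,P)-[150,20];p=(proj(sc,P)-[160,140])*2.5+[360,0]
    print(n,q.min(0),q.max(0),'|',p.min(0),p.max(0))
```

```text
pail [ 96.  123.9] [230.4 252.4] | [466.2 164.5] [581.8 252.2]
cl [110.1 132. ] [219.2 236.7] | [478.3 177.8] [573.7 250.4]
cs [129.7 178.6] [226.1 267.5] | [488.8 136.8] [551.3 182.6]
```

Call:
move_arm(moves=[0.001,0,-0.03,0,0,0.001,0,-0.06,0,0,0.001,0,-0.08,0,0,0.001,0,-0.088,0,0,0.001,0,-0.091,0,0,0.001,0,-0.091,0,0,0.001,0,-0.091,0,0.04,0.001,0,-0.091,0,0.04,0.001,0,-0.091,0,0.04,0.001,0,-0.091,0,0.04,0.001,0,-0.06,0,0.04,0.001,0,-0.02,0,0.04])

```text
clock: 11.3
tcp_pos: [0.4644, -0.0333, 0.1557]
orientation: [-0.001, 0.977, 0.213, -0.003]
wrist_force: [0.1, 0.1, 0.1]
finger_gap: 0.0402
grip_force: 0.0
```

Call:
move_arm(moves=[0,0,0.04,0,0.05,0,0,0.08,0,0.05,0,0,0.08,0,0.05,0,0,0.08,0,0.05])

```text
clock: 11.63
tcp_pos: [0.4689, -0.0344, 0.2405]
orientation: [0.002, 0.977, 0.213, 0.003]
wrist_force: [0.4, 0.0, -0.0]
finger_gap: 0.05
grip_force: 0.0
```

Run:
```python
from h import *
from workcell import env
np.set_printoptions(precision=4,suppress=True)
s=env.get_state();print(s['tcp_pos'],s['orientation'],s['finger_gap'])
r=snap('wrist','w8');sc=snap('scene','s8');t=snap('top','t8')
for n,q in(('w',r),('t',t),('s',sc)):
    for b in blobs(q,'brass',None,s=100,v=80,amin=15):
        if b[1]<250:print(n,b[0],b[1],plane(q,b[0],.014) )
f=lambda x,k:cv2.resize(x[...,::-1],None,fx=k,fy=k,interpolation=2)
cv2.imwrite('pics/m8.png',f(r['pixels'],1))
```

```text
[ 0.4689 -0.0344  0.2405] [0.0015 0.977  0.2133 0.003 ] 0.049980654038648195
w [290.5  18. ] 164 [0.6402 0.0315 0.014 ]
w [342.  30.] 173 [ 0.6535 -0.0247  0.014 ]
w [393.8  29.6] 178 [ 0.6776 -0.0761  0.014 ]
w [557.  117.3] 36 [ 0.6795 -0.2998  0.014 ]
w [318.5 241.4] 218 [ 0.42   -0.1138  0.014 ]
w [307.8 233.7] 15 [ 0.4239 -0.096   0.014 ]
t [  2.8 110.7] 149 [0.9411 0.9282 0.014 ]
t [527.5 104.9] 42 [ 0.9568 -0.8069  0.014 ]
t [308.  121.8] 16 [ 0.9006 -0.0823  0.014 ]
t [329.6 124.4] 25 [ 0.8915 -0.1532  0.014 ]
t [320.1 128.4] 29 [ 0.878  -0.1218  0.014 ]
t [311.6 134.5] 32 [ 0.8573 -0.0936  0.014 ]
t [333.4 139.1] 22 [ 0.8416 -0.1647  0.014 ]
t [305.1 140.5] 21 [ 0.8371 -0.0721  0.014 ]
t [307.7 188.3] 19 [ 0.6781 -0.079   0.014 ]
t [253.5 193.2] 20 [0.6624 0.0955 0.014 ]
t [291.7 195.8] 19 [ 0.6537 -0.0273  0.014 ]
t [274. 200.] 20 [0.6401 0.0295 0.014 ]
t [234.6 273.8] 131 [0.4059 0.1531 0.014 ]
s [307.8   4.9] 24 [-0.3633  0.9555  0.014 ]
s [265.1  18.4] 17 [-0.3804  0.7345  0.014 ]
s [305.9  19.7] 21 [-0.2698  0.8629  0.014 ]
s [265.1  36.7] 22 [-0.2638  0.6434  0.014 ]
s [475.7 147.8] 39 [0.6617 0.7509 0.014 ]
s [207.1 217. ] 70 [ 0.3861 -0.0626  0.014 ]
s [319.6 254. ] 33 [0.6661 0.092  0.014 ]
s [294.4 261.4] 34 [0.6441 0.0268 0.014 ]
s [280.4 276.6] 38 [ 0.6578 -0.0296  0.014 ]
s [269.8 294.6] 40 [ 0.682  -0.0818  0.014 ]
s [317.3 334.7] 37 [ 0.8303 -0.0635  0.014 ]
s [328.3 363. ] 159 [ 0.8949 -0.0898  0.014 ]
s [281.8 364.5] 178 [ 0.8351 -0.1702  0.014 ]
```

View pics/m8.png

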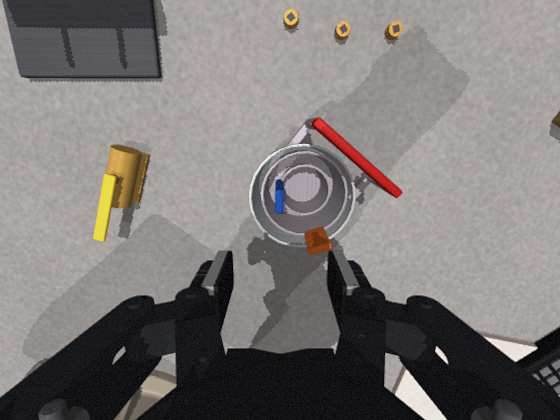

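Both cups are nested: the blue tab at (280,197) and the orange tab at (318,241) are well apart, with cup_s's rim at about (305,189). The plugs sit at the positions measured before. Now plug 1.

Call:
move_arm(moves=[0.03,-0.005,0,0.12,0.05,0.06,-0.01,0,0.24,0.05,0.095,-0.02,0,0.36,0.05,0.13,-0.03,0,0.48,0.05,0.165,-0.04,0,0.6,0.05,0.19,-0.0455,-0.03,0.72,0.04,0.21,-0.0455,-0.06,0.84,0.04,0.21,-0.0455,-0.09,0.96,0.04,0.21,-0.0455,-0.12,1.08,0.04,0.21,-0.0455,-0.14,1.2,0.04,0.21,-0.0455,-0.14,1.24,0.04,0.21,-0.0455,-0.14,1.24,0.04])

```text
clock: 12.78
tcp_pos: [0.674, -0.0788, 0.0924]
orientation: [-0.004, 0.671, 0.742, -0.002]
wrist_force: [-0.1, -1.0, 0.3]
finger_gap: 0.0399
grip_force: 0.0
```

```bash
cat > pl.py <<'E'
import sys
from h import *
from workcell import env
np.set_printoptions(precision=4,suppress=True)
def go(name,box=None):
    s=env.get_state();print('tcp',s['tcp_pos'],'gap',s['finger_gap'],'t',s['clock'],'j',s['joint_pos'][[0,5]])
    r=snap('wrist',name)
    for b in blobs(r,'brass',None,s=100,v=80,amin=100):
        if b[1]<900:print(b[0],b[1],plane(r,b[0],.012))
if __name__=='__main__':go(sys.argv[1])
E
python3 pl.py p1; python3 -c "
from h import *
print(plane(load('w8'),(305,189),.052))"
```

```text
tcp [ 0.674  -0.0788  0.0924] gap 0.039923119115826335 t 12.7833 j [-0.2346  1.2364]
[249.5  62.2] 392 [0.6418 0.0315 0.012 ]
[262.7 149.5] 293 [ 0.6554 -0.0249  0.012 ]
[287.9 219.5] 277 [ 0.6794 -0.0762  0.012 ]
[516.2 242.7] 148 [ 0.8613 -0.0769  0.012 ]
[ 0.48278974 -0.0593588   0.052     ]
```

Call:
move_arm(moves=[0.004,0.001,-0.04,0,0.04,0.004,0.001,-0.07,0,0.04,0.004,0.001,-0.081,0,0.04,0.004,0.001,-0.081,0,0.04,0.004,0.001,-0.081,0,0,0.004,0.001,-0.081,0,0,0.004,0.001,-0.081,0,0,0.004,0.001,-0.081,0,0,0.004,0.001,-0.081,0,0], newtons=40)

```text
clock: 13.58
tcp_pos: [0.6827, -0.0789, 0.0187]
orientation: [0.002, 0.671, 0.741, 0.001]
wrist_force: [1.1, 0.4, 5.8]
finger_gap: 0.0121
grip_force: 39.6
```

Call:
move_arm(moves=[0,0,0.03,0,0,0,0,0.06,0,0,0,0,0.06,0,0,0,0,0.06,0,0,0,0,0.06,0,0])

```text
clock: 14.0
tcp_pos: [0.6811, -0.0785, 0.0767]
orientation: [0.0, 0.671, 0.741, 0.0]
wrist_force: [-0.1, 0.9, -0.4]
finger_gap: 0.0122
grip_force: 39.0
```

```bash
python3 pl.py p2
python3 - <<'E'
from h import *
r=snap('scene','sp2')
for b in blobs(r,'brass',(240,200,340,310),s=90,v=60,amin=5):print(b[0],b[1],plane(r,b[0],.008))
E
```

```text
tcp [ 0.6811 -0.0785  0.0767] gap 0.012215063144027656 t 14.0 j [-0.2317  1.2401]
[234.2  55.9] 473 [0.6419 0.0315 0.012 ]
[249.9 150.5] 350 [ 0.6555 -0.0248  0.012 ]
[545.2 261.6] 808 [ 0.8832 -0.085   0.012 ]
[280.  260.8] 487 [ 0.6838 -0.1042  0.012 ]
[319.5 254. ] 36 [0.66292503 0.09525441 0.008     ]
[294.4 261.5] 35 [0.6411645  0.02965631 0.008     ]
[267.7 281.3] 9 [ 0.64616889 -0.05988084  0.008     ]
```

The plug is held only by its top edge, because the earlier height reading was taken before the arm settled. I set it down and regrip lower.

Call:
move_arm(moves=[0,0,-0.03,0,0,0,0,-0.055,0,0,0,0,-0.06,0,0,0,0,-0.06,0,0,0,0,-0.06,0,0.035,0,0,-0.06,0,0.035,0,0,-0.06,0,0.035,0,0,-0.069,0,0.035,0,0,-0.069,0,0.035,0,0,-0.069,0,0.035,0,0,-0.069,0,0,0,0,-0.069,0,0])

```text
clock: 15.1
tcp_pos: [0.6814, -0.0787, 0.0086]
orientation: [0.001, 0.671, 0.741, 0.0]
wrist_force: [-0.1, 0.2, 0.2]
finger_gap: 0.0136
grip_force: 39.3
```

Call:
move_arm(moves=[0,0,0,0,0,0,0,0,0,0,0,0,0,0,0,0,0,0,0,0,0,0,0,0,0])

```text
clock: 15.52
tcp_pos: [0.6814, -0.0786, 0.0085]
orientation: [0.001, 0.671, 0.741, 0.0]
wrist_force: [-0.9, 0.1, 6.1]
finger_gap: 0.014
grip_force: 40.4
```

Call:
move_arm(moves=[0,0,0.04,0,0,0,0,0.08,0,0,0,0,0.12,0,0,0,0,0.155,0,0,-0.03,0.003,0.175,0,0,-0.07,0.006,0.175,0,0,-0.11,0.01,0.175,0,0,-0.15,0.014,0.175,0,0,-0.19,0.0185,0.175,0,0,-0.2035,0.0185,0.175,0,0,-0.2035,0.0185,0.175,0,0,-0.2035,0.0185,0.175,0,0])

```text
clock: 16.52
tcp_pos: [0.4775, -0.06, 0.1829]
orientation: [0.001, 0.671, 0.741, 0.0]
wrist_force: [1.1, -0.5, -0.2]
finger_gap: 0.0133
grip_force: 39.2
```

Run:
```python
from h import *
from workcell import env
np.set_printoptions(precision=4,suppress=True)
s=env.get_state();print(s['tcp_pos'],s['finger_gap'],s['grip_force'],s['orientation'])
r=snap('wrist','w9');h=cv2.cvtColor(r['pixels'],cv2.COLOR_RGB2HSV)
for c in('blue','brass','orange','red'):
    for b in blobs(r,c,None,s=100,v=60,amin=60):
        if 100<b[0][0]<480 and b[0][1]<330:print(c,b[0],b[1],cv2.boundingRect(cv2.boxPoints(b[2])))
P=lambda x,y,z,R:[[x+R*np.cos(t),y+R*np.sin(t),z] for t in np.linspace(0,6.28,100)]
for n,a in(('pail',(.475,-.06,.07,.058)),('cs',(.478,-.06,.052,.03)),('cl',(.4785,-.0605,.064,.048))):
    q=proj(r,P(*a));print(n,q.min(0),q.max(0))
cv2.imwrite('pics/w9.png',r['pixels'][:,:,::-1])
```

```text
[ 0.4775 -0.06    0.1829] 0.01328752029667221 39.19964790344238 [0.0007 0.6714 0.7411 0.0004]
blue [272.4 181.3] 598 (252, 166, 39, 30)
brass [448.5 121.1] 225 (438, 113, 22, 17)
brass [447.3 177.6] 197 (438, 171, 20, 15)
brass [236.3 244.8] 308 (217, 225, 40, 40)
brass [279.9 268.7] 649 (266, 253, 29, 34)
orange [235.7 243.3] 788 (213, 220, 46, 47)
orange [279.4 253.8] 111 (267, 250, 27, 10)
red [366.5 246. ] 2327 (331, 192, 70, 110)
pail [211.299  142.3274] [342.394  268.2216]
cs [248.4831 172.6688] [311.9209 233.8136]
cl [227.7468 154.7905] [333.6911 256.5693]
```

Run:
```python
from h import *
np.set_printoptions(precision=4,suppress=True)
r=load('w9');t=load('t8')
for cx in(.473,.478,.483):
    u=np.array([np.cos(2.0),np.sin(2.0)]);v=np.array([-u[1],u[0]]);P=[]
    for z in(.060,.104):
        for a in(.025,.033):
            for b in(-.012,.012):P.append([*(np.array([cx,-.06])+a*u+b*v),z])
    q=proj(r,P);print(cx,q.min(0),q.max(0)); print('  top',proj(t,[*(np.array([cx,-.06])+.029*u),.104]))
for b in blobs(t,'blue',(285,225,330,275),s=90,amin=3):print(b[0],b[1])
for b in blobs(load('s8'),'blue',(200,180,260,250),s=90,amin=3):print(b[0],b[1],[proj(load('s8'),[cx+.029*u[0],-.06+.029*u[1],.09]) for cx in(.473,.478,.483)])
```

```text
0.473 [244.2873 167.8571] [278.3151 196.8814]
  top [[295.1614 255.1135]]
0.478 [250.9659 168.415 ] [284.7965 197.5152]
  top [[295.1501 253.4083]]
0.483 [257.6351 168.9723] [291.4422 198.148 ]
  top [[295.1388 251.7048]]
[231.9 214.1] 129 [array([[230.5527, 209.4256]]), array([[231.7051, 210.5849]]), array([[232.8621, 211.7488]])]
```

Call:
move_arm(moves=[0.0025,0,-0.03,0,0,0.0025,0,-0.06,0,0,0.0025,0,-0.09,0,0,0.0025,0,-0.112,0,0,0.0025,0,-0.122,0,0,0.0025,0,-0.122,0,0,0.0025,0,-0.122,0,0.024,0.0025,0,-0.122,0,0.024,0.0025,0,-0.122,0,0.026,0.0025,0,-0.08,0,0.026,0.0025,0,-0.04,0,0.026,0.0025,0,0,0,0.03])

```text
clock: 17.57
tcp_pos: [0.4802, -0.0601, 0.1848]
orientation: [0.001, 0.671, 0.741, 0.0]
wrist_force: [0.6, -0.7, 0.3]
finger_gap: 0.0297
grip_force: 0.0
```

Call:
move_arm(moves=[0,0,0,0,0.03,0,0,0,0,0.03,0,0,0,0,0.03])

```text
clock: 17.82
tcp_pos: [0.4808, -0.0602, 0.1835]
orientation: [0.001, 0.671, 0.741, 0.001]
wrist_force: [0.5, -0.3, 0.8]
finger_gap: 0.0298
grip_force: 0.0
```

```bash
python3 pl.py p3
python3 - <<'E'
from h import *
r=snap('scene','sp3')
for b in blobs(r,'brass',(160,180,340,310),s=90,v=60,amin=5):print(b[0],b[1],plane(r,b[0],.008))
E
```

```text
tcp [ 0.4808 -0.0602  0.1835] gap 0.029826852228377956 t 17.8167 j [-0.2904  1.1814]
[485.3  51.3] 274 [0.6606 0.0968 0.012 ]
[445.2 120.4] 213 [0.6393 0.0319 0.012 ]
[443.6 176.7] 189 [ 0.6526 -0.0242  0.012 ]
[282.9 194.1] 149 [ 0.4846 -0.06    0.012 ]
[232.  238.6] 345 [ 0.4326 -0.1171  0.012 ]
[415.7 407.3] 186 [ 0.6981 -0.3429  0.012 ]
[270.6 187. ] 309 [0.39805223 0.14602801 0.008     ]
[207.8 217. ] 73 [ 0.38253366 -0.05857367  0.008     ]
[228.8 235.2] 10 [ 0.46942285 -0.05064865  0.008     ]
[319.5 254. ] 36 [0.66292503 0.09525441 0.008     ]
[294.3 261.6] 36 [0.64124509 0.02925792 0.008     ]
[280.3 276.5] 40 [ 0.65432987 -0.02690478  0.008     ]
```

View pics/p3.png

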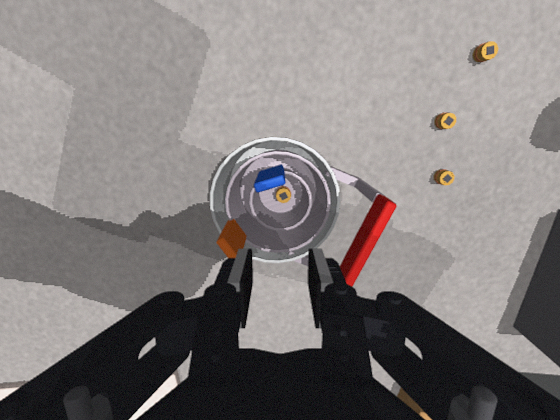

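The plug lies in cup_s at (283,194). Three plugs remain, at (445,177), (445,120) and (486,51). Plug 2 is next, with numeric checks from here.

Call:
move_arm(moves=[0.04,0.008,0,0,0.035,0.08,0.016,0,0,0.035,0.12,0.024,0,0,0.035,0.16,0.032,0,0,0.035,0.1735,0.0335,-0.03,0,0.035,0.1735,0.0335,-0.07,0,0.035,0.1735,0.0335,-0.11,0,0.035,0.1735,0.0335,-0.14,0,0.035,0.1735,0.0335,-0.14,0,0.035,0.1735,0.0335,-0.1715,0,0.035,0.1735,0.0335,-0.1715,0,0.035,0.1735,0.0335,-0.1715,0,0.035])

```text
clock: 18.92
tcp_pos: [0.6531, -0.0265, 0.0108]
orientation: [-0.001, 0.671, 0.741, -0.0]
wrist_force: [0.7, -0.8, 0.8]
finger_gap: 0.0353
grip_force: 0.0
```

Call:
move_arm(moves=[0,0,0,0,0,0,0,0,0,0,0,0,0,0,0,0,0,0,0,0,0,0,0,0,0,0,0,0,0,0])

```text
clock: 19.42
tcp_pos: [0.6542, -0.0266, 0.0124]
orientation: [0.001, 0.671, 0.741, 0.0]
wrist_force: [-0.4, 0.1, 5.8]
finger_gap: 0.013
grip_force: 39.3
```

Call:
move_arm(moves=[0,0,0.04,0,0,0,0,0.08,0,0,0,0,0.12,0,0,0,0,0.155,0,0,-0.03,-0.005,0.173,0,0,-0.07,-0.013,0.173,0,0,-0.11,-0.021,0.173,0,0,-0.145,-0.029,0.173,0,0,-0.173,-0.0335,0.173,0,0,-0.173,-0.0335,0.173,0,0,-0.173,-0.0335,0.173,0,0,-0.173,-0.0335,0.173,0,0])

```text
clock: 20.42
tcp_pos: [0.4815, -0.0602, 0.1845]
orientation: [0.001, 0.671, 0.741, 0.001]
wrist_force: [0.3, -0.1, -0.2]
finger_gap: 0.0134
grip_force: 39.2
```

Call:
move_arm(moves=[0,0,-0.03,0,0,0,0,-0.06,0,0,0,0,-0.09,0,0,0,0,-0.112,0,0,0,0,-0.123,0,0,0,0,-0.123,0,0,0,0,-0.123,0,0.024,0,0,-0.123,0,0.024,0,0,-0.123,0,0.026,0,0,-0.08,0,0.026,0,0,-0.04,0,0.026,0,0,0,0,0.03])

```text
clock: 21.42
tcp_pos: [0.4808, -0.0601, 0.1863]
orientation: [0.001, 0.671, 0.741, 0.0]
wrist_force: [0.4, 0.5, -0.8]
finger_gap: 0.0301
grip_force: 0.0
```

Call:
move_arm(moves=[0,0,0,0,0.03,0,0,0,0,0.03,0,0,0,0,0.03])

```text
clock: 21.67
tcp_pos: [0.4813, -0.0602, 0.1849]
orientation: [0.001, 0.671, 0.741, 0.001]
wrist_force: [-0.3, -0.4, -0.6]
finger_gap: 0.0301
grip_force: 0.0
```

```bash
python3 pl.py p4
```

```text
tcp [ 0.4813 -0.0602  0.1849] gap 0.03007206598987162 t 21.6667 j [-0.2901  1.1817]
[483.8  51.4] 259 [0.6606 0.0969 0.012 ]
[444.3 120.2] 211 [0.6396 0.0321 0.012 ]
[282.7 193.5] 150 [ 0.4848 -0.0597  0.012 ]
[233.1 238.4] 319 [ 0.4342 -0.1173  0.012 ]
[417.7 408.9] 156 [ 0.7031 -0.3471  0.012 ]
```

Run:
```python
from h import *
for n in('p3','p4'):
    r=load(n);h=cv2.cvtColor(r['pixels'],cv2.COLOR_RGB2HSV)
    print(n,[(b[0],b[1]) for b in blobs(r,'brass',None,s=60,v=30,amin=8)])
a,b=load('p3')['pixels'],load('p4')['pixels']
h=cv2.cvtColor(b,cv2.COLOR_RGB2HSV)[165:230:3,245:325:4]
for row in h: print(' '.join('#' if 12<=p[0]<=26 and p[1]>80 else ('b' if 100<p[0]<130 and p[1]>90 else ('.' if p[2]>120 else ',')) for p in row))
```

```text
p3 [(array([485.1,  51.4]), np.int32(316)), (array([445.1, 120.5]), np.int32(247)), (array([443.8, 176.8]), np.int32(218)), (array([283. , 194.4]), np.int32(161)), (array([232. , 238.6]), np.int32(347)), (array([412.5, 404.3]), np.int32(319))]
p4 [(array([483.7,  51.6]), np.int32(314)), (array([443.8, 120.4]), np.int32(241)), (array([279.5, 194. ]), np.int32(232)), (array([264.1, 196.6]), np.int32(102)), (array([233.1, 238.5]), np.int32(321)), (array([225.3, 226.2]), np.int32(12)), (array([220.2, 235.8]), np.int32(18)), (array([411.9, 403.8]), np.int32(336))]
. . . . . . . . b b . . . . . . , . , ,
, . . . , , b b b b , . , . . . , . . ,
. . , , b b b b b b . . . , . . . , . ,
. , , , b b b b b b , , . . , . . , , .
, , , b b b b b b b , , , . . , . , , .
, , , b b b b b b b . . , , . , , . , ,
, , , b b b b b b b . . , . , . , . , ,
. , . b b b b b . . . . . , , . , , , ,
, , . b b , # # # # # . . , , , . , , ,
, , . , # # . # # # # # . , , , . , , ,
, , , , # # . # # , , # . , , , . , , ,
, . , , # # . # # # # # . , , , . , , ,
, . , , , # . # . # # . . , , , . , , ,
, . , , , . . . . . . . . , , , . , , ,
, , . , , , . . . . . . , , , , . , , ,
, , . , , , . . . . . , , , , , . , , ,
, , . , , , , , , , , , , , , . , , , ,
, , , , , , , , , , , , , , , . , , , ,
, , , , , , , , , , , , , , . , , , , ,
, , , , , , , , , , , , , . , , , , , ,
, , , , , , , , , , , , . . , , , , , ,
, , , , , , , , , , . . , , , , , , , ,
```

Call:
move_arm(moves=[0.034,0.018,0,0,0.035,0.07,0.036,0,0,0.035,0.105,0.054,0,0,0.035,0.14,0.075,0,0,0.035,0.1595,0.09,-0.03,0,0.035,0.1595,0.09,-0.07,0,0.035,0.1595,0.09,-0.11,0,0.035,0.1595,0.09,-0.14,0,0.035,0.1595,0.09,-0.15,0,0.035,0.1595,0.09,-0.173,0,0.035,0.1595,0.09,-0.173,0,0.035,0.1595,0.09,-0.173,0,0.035])

```text
clock: 22.72
tcp_pos: [0.6397, 0.0299, 0.0103]
orientation: [-0.0, 0.671, 0.741, -0.0]
wrist_force: [-0.3, 0.2, 0.4]
finger_gap: 0.0348
grip_force: 0.0
```

Call:
move_arm(moves=[0,0,0,0,0,0,0,0,0,0,0,0,0,0,0,0,0,0,0,0,0,0,0,0,0,0,0,0,0,0])

```text
clock: 23.22
tcp_pos: [0.6404, 0.0299, 0.0115]
orientation: [0.0, 0.671, 0.741, 0.0]
wrist_force: [0.2, 0.4, 3.8]
finger_gap: 0.0137
grip_force: 39.3
```

Call:
move_arm(moves=[0,0,0.04,0,0,0,0,0.08,0,0,0,0,0.12,0,0,0,0,0.155,0,0,-0.03,-0.015,0.173,0,0,-0.065,-0.035,0.173,0,0,-0.1,-0.055,0.173,0,0,-0.135,-0.075,0.173,0,0,-0.1595,-0.094,0.173,0,0,-0.1595,-0.094,0.173,0,0,-0.1595,-0.094,0.173,0,0,-0.1595,-0.094,0.173,0,0])

```text
clock: 24.22
tcp_pos: [0.4811, -0.0641, 0.1841]
orientation: [0.001, 0.671, 0.741, 0.0]
wrist_force: [-0.1, 0.3, -0.3]
finger_gap: 0.0138
grip_force: 39.3
```

Call:
move_arm(moves=[0,0,-0.03,0,0,0,0,-0.06,0,0,0,0,-0.09,0,0,0,0,-0.112,0,0,0,0,-0.123,0,0,0,0,-0.123,0,0,0,0,-0.123,0,0.024,0,0,-0.123,0,0.024,0,0,-0.123,0,0.026,0,0,-0.08,0,0.026,0,0,-0.04,0,0.026,0,0,0,0,0.03])

```text
clock: 25.22
tcp_pos: [0.4806, -0.0639, 0.186]
orientation: [0.0, 0.671, 0.741, 0.0]
wrist_force: [0.8, 0.8, -0.7]
finger_gap: 0.0297
grip_force: 0.0
```

Call:
move_arm(moves=[0,0,0,0,0.03,0,0,0,0,0.03,0,0,0,0,0.03])

```text
clock: 25.47
tcp_pos: [0.4811, -0.0642, 0.1847]
orientation: [0.001, 0.671, 0.741, 0.0]
wrist_force: [-0.7, -1.1, -0.8]
finger_gap: 0.0302
grip_force: 0.0
```

```bash
cat > asc.py <<'E'
import sys
from h import *
from workcell import env
s=env.get_state();print(s['tcp_pos'])
r=snap('wrist',sys.argv[1]);print([(b[0],b[1]) for b in blobs(r,'brass',None,s=60,v=30,amin=8)])
h=cv2.cvtColor(r['pixels'],cv2.COLOR_RGB2HSV)[160:245:3,235:330:4]
for row in h: print(' '.join('#' if 12<=p[0]<=26 and p[1]>80 else ('b' if 100<p[0]<130 and p[1]>90 else ('.' if p[2]>120 else ',')) for p in row))
E
python3 asc.py p5
```

```text
[ 0.48111995 -0.06416712  0.18465919]
[(array([485.4,  47.2]), np.int32(319)), (array([279.4, 192.5]), np.int32(312)), (array([263.6, 195.7]), np.int32(106)), (array([233. , 236.9]), np.int32(365)), (array([411.9, 403.8]), np.int32(334))]
. . . , . . . . . . . . . . . . . . , . . , , .
. . , . . . . . , b b b . . . . . . , . . , , ,
. . , . . . , b b b b b . , . . . . . , . . , ,
. , . . , b b b b b b b , . . , , . . , , . , .
, , , , , b b b b b b b , , , . . , . . , . , ,
, , , , , b b b b b b b . , , , . , , . , , . ,
, , , , b b b b b b b b . . , , , . , , , , . ,
, , . , b b b b b b . . . . , . . . , , , , . ,
, , . , b b b b . . . # # . . , . , . , , , , .
, , , , . b . . . # # # # # . , , , . , , , , .
, , , , . , , # . # # # # # . , , , . , , , , .
, , , , . , , # . # # # # # . , , , . , , , , .
, , , , . , , # # # # , , # . , , , , . , , , .
, , , , . , , # # # # # , # . , , , , , , , , .
, , . , . , , # # . . # # . . , , , . , , , , .
, , , , . , , , . . . . . . , , , , . , , , , .
, , , . . , , , , , . . . , , , , , . , , , , .
, , , , , . , , , , , , , , , , , . , , , , , ,
, , , , , . , , , , , , , , , , , . , , , , , ,
, , , , , , , , , , , , , , , , . , , , , , , ,
# , , , , , , , , , , , , , , . , , , , , , , ,
, , , , , , , , , , , , . . . , , , , , , , , ,
# , , , , , , , , , , , , , , , , , , , , , , ,
# , # , , , , , , , , , , , , , , , , , . , , .
# , # , , , , , , , , , , , , , , , , . , , , .
, # # , , , , , , , , , , , , , , , , . , , . .
# # # , , , , , , , , , , , , , , . . , , , . .
, , # , , , , , , , , , , , , , . . , , , . . .
# # , , , , , , , , , , , , . . , , , . . . . .
```

Call:
move_arm(moves=[0.028,0.025,0,0,0.035,0.056,0.05,0,0,0.035,0.084,0.075,0,0,0.035,0.112,0.1,0,0,0.035,0.14,0.125,0,0,0.035,0.168,0.15,0,0,0.035,0.1815,0.1597,-0.035,0,0.035,0.1815,0.1597,-0.075,0,0.035,0.1815,0.1597,-0.115,0,0.035,0.1815,0.1597,-0.14,0,0.035,0.1815,0.1597,-0.15,0,0.035,0.1815,0.1597,-0.15,0,0.035])

```text
clock: 26.52
tcp_pos: [0.6584, 0.0956, 0.0289]
orientation: [-0.003, 0.671, 0.741, -0.003]
wrist_force: [0.4, 0.1, -0.3]
finger_gap: 0.0349
grip_force: 0.0
```

Call:
move_arm(moves=[0,0,-0.023,0,0.035,0,0,-0.023,0,0.035,0,0,-0.023,0,0.035,0,0,-0.023,0,0,0,0,-0.023,0,0,0,0,-0.023,0,0,0,0,-0.023,0,0,0,0,-0.023,0,0,0,0,-0.023,0,0])

```text
clock: 27.27
tcp_pos: [0.6635, 0.0957, 0.0132]
orientation: [0.001, 0.671, 0.741, 0.001]
wrist_force: [-0.8, -0.4, 6.6]
finger_gap: 0.0132
grip_force: 39.2
```

Call:
move_arm(moves=[0,0,0.04,0,0,0,0,0.08,0,0,0,0,0.12,0,0,0,0,0.155,0,0,-0.025,-0.02,0.173,0,0,-0.053,-0.045,0.173,0,0,-0.081,-0.07,0.173,0,0,-0.109,-0.095,0.173,0,0,-0.137,-0.12,0.173,0,0,-0.165,-0.145,0.173,0,0,-0.1825,-0.1637,0.173,0,0,-0.1825,-0.1637,0.173,0,0])

```text
clock: 28.27
tcp_pos: [0.4762, -0.0702, 0.1846]
orientation: [0.0, 0.673, 0.74, -0.001]
wrist_force: [0.0, 0.3, -0.2]
finger_gap: 0.0134
grip_force: 39.2
```

Call:
move_arm(moves=[0,0,0,0,0,0,0,-0.03,0,0,0,0,-0.06,0,0,0,0,-0.09,0,0,0,0,-0.112,0,0,0,0,-0.12,0,0,0,0,-0.12,0,0,0,0,-0.12,0,0.024,0,0,-0.12,0,0.024,0,0,-0.12,0,0.026,0,0,-0.08,0,0.026,0,0,-0.04,0,0.026])

```text
clock: 29.27
tcp_pos: [0.4778, -0.0674, 0.1434]
orientation: [-0.002, 0.671, 0.741, -0.001]
wrist_force: [2.1, -1.2, 0.5]
finger_gap: 0.026
grip_force: 0.0
```

Call:
move_arm(moves=[0,0,0.04,0,0.03,0,0,0.04,0,0.03,0,0,0.04,0,0.03])

```text
clock: 29.52
tcp_pos: [0.4822, -0.0688, 0.1876]
orientation: [0.004, 0.671, 0.741, 0.002]
wrist_force: [0.2, -1.0, -0.4]
finger_gap: 0.0302
grip_force: 0.0
```

```bash
python3 asc.py p6
```

```text
[ 0.48221972 -0.06882479  0.18762518]
[(array([277.5, 193.8]), np.int32(583)), (array([261.5, 190.9]), np.int32(107)), (array([235.9, 231.3]), np.int32(309)), (array([228. , 242.9]), np.int32(89)), (array([410.1, 402.1]), np.int32(380))]
. , . . . , b b b b . . . . . . . . , , . , , ,
, , . , b b b b b b , , , . . , . . . , . , , .
, . , , b b b b b b . . , , , . , , . , , . , ,
, , , b b b b b b b . . . , , , . , . , , . , ,
, , , b b b b b . . . . . , . . . , , , , . , ,
, , b b b b b . . . . # . . . . , . , . , , . ,
, . , b b b . . . , # # # . . . , . , , , , . ,
, , , b , . . . , , # , # . , . , . , , , , . ,
, , , . , . # . # # # . # . . , , , . , , , . ,
, , , . , , # # # # # # # . . , , , . , , , . ,
, . , . , , # # . # # # # # , , , , . , , , . ,
, , , . , , # # . # # # # # , , , , . , , , . ,
, , , . , , , # # , # . , # , , , . , , , , . ,
, , , . , , , , , # # # . , , , , . , , , , . ,
, , , , . , , , , # # # # , , , , . , , , , . ,
, , , , . , , , , # # # # , , , . , , , , , , ,
, , , , , . , , , # # , # , , , . , , , , , , ,
, , , , , , . , , # # , # , , . , , , , , , , ,
, , , , , , , , , , # # , . . , , , , , , , , ,
# , , , , , , , . . . . . , , , , , , , , , , ,
. , , , , , , , , , , , , , , , , , , , . , , ,
# , , , , , , , , , , , , , , , , , , . , , , .
, # , , , , , , , , , , , , , , , , . . , , , .
, # # # , , , , , , , , , , , , , . . , , , . .
# # # # , , , , , , , , , , , , . . , , , , . .
# # # , , , , , , , , , , , . . , , , , . . . .
, # , , , , , , , , , , , . . , , , , , . . . .
, # # , , , , , , , , , , , . , , . . . . . . .
. , # . , , , , , , , , , , , , . . , , , . . .
```

All four plugs show in cup_s and none is left on the counter. Before lifting the pail, I take a close wrist measurement of the stand.

Call:
move_arm(moves=[0.008,0.03,0.025,0,0.05,0.015,0.06,0.05,0,0.06,0.022,0.09,0.07,0,0.07,0.03,0.12,0.09,0,0.085,0.037,0.155,0.1,0,0.085,0.045,0.19,0.11,0,0.085,0.052,0.225,0.12,0,0.085,0.06,0.26,0.12,0,0.085,0.06,0.27,0.12,0,0.085,0.06,0.27,0.12,0,0.085,0.06,0.27,0.12,0,0.085,0.06,0.27,0.12,0,0.085])

```text
clock: 30.57
tcp_pos: [0.539, 0.201, 0.3028]
orientation: [-0.0, 0.672, 0.741, -0.001]
wrist_force: [-0.1, -0.1, -0.0]
finger_gap: 0.085
grip_force: 0.0
```

Run:
```python
from h import *
from workcell import env
np.set_printoptions(precision=4,suppress=True)
s=env.get_state();print(s['tcp_pos'],s['orientation'])
r=snap('wrist','w10');t=snap('top','t10');sc=snap('scene','s10')
for n,q in(('w',r),('t',t)):
    h=cv2.cvtColor(q['pixels'],cv2.COLOR_RGB2HSV);m=cv2.inRange(h,(0,0,165),(180,45,255))
    k,l,st,ce=cv2.connectedComponentsWithStats(m)
    for i in range(1,k):
        if st[i,4]>(150 if n=='w' else 15):
            bx=cv2.boxPoints(cv2.minAreaRect(np.argwhere(l==i)[:,::-1].astype(np.float32)));c=bx.mean(0)
            if n=='t' and not(150<c[0]<240 and 180<c[1]<270):continue
            print(n,ce[i],st[i,4],bx.round(1).tolist(),plane(q,c,.16))
print(proj(r,[[.5562,.2479,.19],[.5686,.2533,.19],[.5860,.2609,.16],[.5685,.2198,.203],[.5439,.2759,.203]]))
g=cv2.cvtColor(r['pixels'],cv2.COLOR_RGB2GRAY)
P=proj(r,[[.5685,.2198,.203],[.5439,.2759,.203],[.61,.18,.16],[.55,.32,.16]]);x0,y0=np.maximum(P.min(0)-25,0).astype(int);x1,y1=(P.max(0)+25).astype(int)
print(x0,y0,x1,y1)
for row in g[y0:y1:5,x0:x1:4]: print(''.join(' .:-=+*#%@'[min(9,int(v)//24)] for v in row))
```

```text
[0.539  0.201  0.3028] [-0.0004  0.6715  0.741  -0.0011]
w [223.2571  87.7505] 66044 [[-0.0, 0.0], [457.0, 0.0], [457.0, 222.0], [0.0, 222.0]] [0.4843 0.2799 0.16  ]
w [181.8932  12.1339] 1105 [[159.0, 0.0], [206.0, 0.0], [206.0, 28.0], [159.0, 28.0]] [0.4428 0.3522 0.16  ]
w [275.6759 220.6458] 864 [[227.39999389648438, 205.60000610351562], [322.3999938964844, 203.0], [323.1000061035156, 228.0], [228.0, 230.60000610351562]] [0.5357 0.1841 0.16  ]
w [517.8086 225.9328] 491 [[498.0, 236.3000030517578], [500.0, 215.8000030517578], [534.0999755859375, 219.10000610351562], [532.0999755859375, 239.60000610351562]] [0.7792 0.1968 0.16  ]
w [471.5741 268.1301] 3942 [[400.70001220703125, 280.8999938964844], [423.3999938964844, 222.0], [520.2000122070312, 259.20001220703125], [497.6000061035156, 318.1000061035156]] [0.7365 0.1445 0.16  ]
w [ 78.006  302.2499] 2181 [[31.899999618530273, 296.1000061035156], [114.4000015258789, 277.79998779296875], [122.4000015258789, 313.8999938964844], [39.900001525878906, 332.20001220703125]] [0.3279 0.0604 0.16  ]
w [328.036  318.7024] 5776 [[258.79998779296
[... 1299 characters left out ...]
:::::##*--=-%@@@%--####**
=:::::::::---*#@@@*=###*##
=-::::::::-=--*@@@@-*##*##
:-:::::::::---@%@@%--#####
---::::::::--:+*%@@*-##*#*
=-=:::::::::---*%@@@-*####
---:::::::::---%%%%%--#*#*
--==::::::::--=-*%%@*-####
==-=::::::::::=-#%%%@-**##
-----::::::::-:-#%%%%-=*##
=----::::::::----+---#-*#*
=:::-:::::::::---+*#@#+*##
-=----:::::::-*#@%##@@*#*#
------:::::-=@#*=-@@@@#*##
-------::::+@*#+:-@@@@@###
--------==*####*=-+@@@@*##
---*#**+*********--@@@@%**
##*##*************-#@@@@**
#####**+***********-@@@@**
*##*##**************@@#***
########**###*************
**************************
**************************
**************************
**************************
***********+**************
```

Run:
```python
from h import *
np.set_printoptions(precision=4,suppress=True)
r=load('w10');g=cv2.GaussianBlur(cv2.cvtColor(r['pixels'],cv2.COLOR_RGB2GRAY),(3,3),0).astype(int)
# front edge: first col going from the left within panel band where g>185 for >=8 consecutive px
E=[];B=[]
for y in range(62,215):
    row=g[y,290:380]>170
    x=[i for i in range(len(row)-10) if row[i:i+10].all() and not row[i-1]]
    if x: E.append((y,290+x[0])); 
print(E[::6])
print('end rows')
for y in list(range(48,62,2))+list(range(212,232,2)): print(y,''.join('#' if v>170 else ('+' if v>130 else '.') for v in g[y,300:376]))
print('prongs')
for y in list(range(110,132)): print(y,''.join('#' if v>130 else ('+' if v>95 else '.') for v in g[y,285:345]))
for y in list(range(178,204)): print(y,''.join('#' if v>130 else ('+' if v>95 else '.') for v in g[y,305:365]))
```

```text
[(62, 304), (68, 306), (74, 308), (80, 310), (86, 311), (92, 313), (98, 315), (104, 316), (112, 322), (118, 306), (124, 326), (130, 327), (136, 329), (142, 331), (148, 332), (154, 334), (160, 336), (166, 338), (181, 343), (187, 324), (193, 342), (199, 344), (205, 346), (211, 348)]
end rows
48 ######+++###########++++++#####+######++++++##########+++#########++++++++++
50 ##++++#+++#########+++++######+++++#+++++++++++#######++++#####++++++++####+
52 ##+######+##############++###++++++##++###++++########+++++++##++++#########
54 ###########################################+++###+######+++++####+++###+++++
56 #########################+#################+++##++++###+++++++#####+++++++++
58 ############################################++#++++######++++#########++++++
60 #++###################################+######++++##########+++#####+#######+
212 +++++++++##++++++++++++++++++++++++++++++++....+##################++++++++++
214 ++++++++++++++++++++++++++++++++++++++++++++....+##################+++++++++
216 +++++++++++++++++++++++++++++++++++++++++++++...+##################+++++++++
218 ++
[... 2987 characters left out ...]
+##############+.........+########################
194 ..........+###############+........++#######################
195 .........++###############++........+#######################
196 .......++++################++.......+#######################
197 ....+++++++#################+.......++######################
198 .+++++++++###################+.......+######################
199 +++++++######################++......+######################
200 +++++#########################+......+######################
201 ++++##########################++......+#####################
202 ++++###########################++.....+#####################
203 +##############################++.....+#####################
```

Run:
```python
from h import *
np.set_printoptions(precision=4,suppress=True)
r=load('w10')
a,b=plane(r,(304.5,62),.16),plane(r,(348.5,211),.16);d=a-b;yaw=np.arctan2(-d[0],d[1]);print('edge',a,b,yaw)
# bottom corner front right (349,216), top corner?
Lt,Rt=plane(r,(293.5,124.5),.199),plane(r,(317.5,189.5),.199);e=Lt-Rt;print('tip ends',Lt,Rt,np.linalg.norm(e),np.arctan2(-e[0],e[1]))
u=np.array([np.cos(yaw),np.sin(yaw)]);print('dist tipend to front',(a[:2]-Lt[:2])@u,(a[:2]-Rt[:2])@u, 'expect ~.027')
mid=(Lt+Rt)[:2]/2;print('hook via tips',mid+u*(.036-.019),' via edge',mid+u*(((a[:2]-mid)@u)-.010))
# triangulate tip ends with top cam unavailable px; check height by scene tips
s=load('s10');print('tri R',tri(ray(r,(317.5,189.5)),ray(s,(130+580/2.8,130+82/2.8))),'tri L',tri(ray(r,(293.5,124.5)),ray(s,(130+605/2.8,130+43/2.8))))
P=[]
for b in blobs(s,'red',(205,205,265,245),s=90):print('bar s',b[0],b[1])
for b in blobs(r,'red',None,s=110):
    if b[1]>200:print('bar w',b[0],b[1],cv2.boxPoints(b[2]).round(1).tolist(),[plane(r,p,.137) for p in cv2.boxPoints(b[2])])
t=load('t10')
for b in blobs(t,'red',(285,215,335,245),s=90):print('bar t',b[0],b[1],cv2.boxPoints(b[2]).round(1).tolist())
```

```text
edge [0.5476 0.3264 0.16  ] [0.6077 0.1974 0.16  ] 0.4358916360462021
tip ends [0.5423 0.2741 0.199 ] [0.5681 0.2243 0.199 ] 0.05615719596441919 0.47797214912671787
dist tipend to front 0.026908408590600806 0.02454598233407893 expect ~.027
hook via tips [0.5706 0.2564]  via edge [0.5695 0.2559]
tri R (array([0.5679, 0.2224, 0.1938]), np.float64(0.0025309788699811285)) tri L (array([0.543 , 0.2746, 0.1949]), np.float64(0.001378025622013451))
bar s [233.8 225.7] 329
bar w [475.3 226.8] 1949 [[441.6000061035156, 236.3000030517578], [458.29998779296875, 197.3000030517578], [512.4000244140625, 220.39999389648438], [495.70001220703125, 259.3999938964844]] [array([0.7213, 0.1723, 0.137 ]), array([0.7275, 0.2176, 0.137 ]), array([0.793, 0.198, 0.137]), array([0.7895, 0.1508, 0.137 ])]
bar t [309.8 228.6] 120 [[293.5, 225.6999969482422], [294.6000061035156, 222.1999969482422], [326.3999938964844, 231.6999969482422], [325.29998779296875, 235.3000030517578]]
```

Stand: yaw about 0.43, hook point about (0.5695, 0.2548), prong height about 0.194. These agree across the views and with the given sizes. The pail has not moved, so I go to its bar.

Call:
move_arm(moves=[0,-0.035,0,-0.08,0.085,0,-0.075,0,-0.16,0.085,0,-0.115,0,-0.24,0.085,0,-0.155,0,-0.32,0.085,0,-0.195,0,-0.355,0.085,0,-0.235,0,-0.355,0.07,-0.0025,-0.27,-0.03,-0.355,0.06,-0.0025,-0.277,-0.07,-0.355,0.06,-0.0025,-0.277,-0.11,-0.355,0.06,-0.0025,-0.277,-0.12,-0.355,0.06,-0.0025,-0.277,-0.12,-0.355,0.06,-0.0025,-0.277,-0.12,-0.355,0.06])

```text
clock: 31.72
tcp_pos: [0.5364, -0.0758, 0.1838]
orientation: [-0.0, 0.792, 0.61, -0.0]
wrist_force: [0.3, 0.4, 0.4]
finger_gap: 0.0604
grip_force: 0.0
```

Call:
move_arm(moves=[0,0,0,0,0.06,0,0,0,0,0.06])

```text
clock: 31.88
tcp_pos: [0.5385, -0.0754, 0.1861]
orientation: [0.002, 0.792, 0.611, 0.001]
wrist_force: [0.8, 0.7, -0.3]
finger_gap: 0.0601
grip_force: 0.0
```

Run:
```python
from h import *
from workcell import env
np.set_printoptions(precision=4,suppress=True)
s=env.get_state();q=s['orientation'];print(s['tcp_pos'],2*np.arctan2(q[2],q[1])-np.pi/2,s['joint_pos'])
r=snap('wrist','w11')
for b in blobs(r,'red',None,s=110):
    if b[1]>200:
        bx=cv2.boxPoints(b[2]);print(b[0],b[1],bx.round(1).tolist(),[plane(r,p,.137) for p in bx])
P=[]
c=np.array([.5366,-.0761]);u=np.array([np.cos(-.255),np.sin(-.255)]);v=np.array([-u[1],u[0]])
for z in(.115,.137):
    for a in(-.004,.004):
        for b in(-.048,.048):P.append([*(c+a*u+b*v),z])
print(proj(r,P))
```

```text
[ 0.5385 -0.0754  0.1861] -0.25598737514880154 [-0.2868  0.2709 -0.1435  1.1521 -0.0001  1.54  ]
[278.  225.3] 1507 [[269.1000061035156, 293.8999938964844], [274.70001220703125, 159.6999969482422], [286.6000061035156, 160.10000610351562], [281.0, 294.3999938964844]] [array([ 0.5197, -0.1163,  0.137 ]), array([ 0.5483, -0.0246,  0.137 ]), array([ 0.5554, -0.0268,  0.137 ]), array([ 0.5279, -0.1189,  0.137 ])]
[[272.819  283.6413]
 [271.8297 162.7127]
 [282.8521 283.6152]
 [283.2136 162.7026]
 [272.2487 299.7286]
 [271.0601 167.3154]
 [283.2844 299.6975]
 [283.7525 167.3033]]
```

Call:
move_arm(moves=[0,0,-0.03,-0.035,0.06,0,0,-0.06,-0.035,0.06,0,0,-0.071,-0.035,0.06,0,0,-0.071,-0.035,0.06,0,0,-0.071,-0.035,0,0,0,-0.071,-0.035,0,0,0,-0.071,-0.035,0,0,0,-0.071,-0.035,0,0,0,-0.071,-0.035,0,0,0,-0.071,-0.035,0,0,0,-0.071,-0.035,0], newtons=120)

```text
clock: 32.85
tcp_pos: [0.5377, -0.0751, 0.1145]
orientation: [0.001, 0.802, 0.597, 0.001]
wrist_force: [-1.5, 0.6, 6.2]
finger_gap: 0.0064
grip_force: 117.4
```

Run:
```python
from workcell import env
s=env.get_state();print(s['tcp_pos'],s['finger_gap'],s['grip_force'],s['wrist_force'],s['ft_torque'])
```

```text
[ 0.53770014 -0.07510306  0.11452821] 0.006361586259258542 117.3651659488678 [-1.50756734  0.56565025  6.2275328 ] [ 0.19906121  0.43239333 -0.03955876]
```

Call:
move_arm(moves=[0,0,0.008,0,0,0,0,0.016,0,0,0,0,0.026,0,0,0,0,0.036,0,0,0,0,0.05,0,0,0,0,0.065,0,0,0,0,0.08,0,0,0,0,0.095,0,0,0,0,0.11,0,0,0,0,0.115,0,0,0,0,0.115,0,0,0,0,0.115,0,0])

```text
clock: 33.85
tcp_pos: [0.5372, -0.075, 0.2279]
orientation: [0.0, 0.802, 0.597, 0.0]
wrist_force: [-0.4, -1.3, -5.4]
finger_gap: 0.0062
grip_force: 117.3
```

Run:
```python
from h import *
from workcell import env
np.set_printoptions(precision=4,suppress=True)
s=env.get_state();print(s['tcp_pos'],s['finger_gap'],s['grip_force'],s['wrist_force'],s['ft_torque'])
t,sc=snap('top','t12'),snap('scene','s12')
# panel/bar tilt: bar in scene
for b in blobs(sc,'red',(150,100,330,240),s=90):
    if b[1]>50:print('s',b[0],b[1],cv2.boxPoints(b[2]).round(1).tolist())
u=np.array([np.cos(-.291),np.sin(-.291)]);v=np.array([-u[1],u[0]]);c=s['tcp_pos'][:2]
print('exp bar',proj(sc,[[*(c+b*v),s['tcp_pos'][2]+.011] for b in(-.048,.048)]))
for k in('orange','blue'):
    for b in blobs(sc,k,(150,100,300,240),s=90,amin=10):print(k,b[0],b[1])
a=c-.064*u
print('exp orange tab mid',proj(sc,[*(a+[-.035,-.032]),s['tcp_pos'][2]-.115+.09]),'rim',proj(sc,[[*(a+.058*np.array([np.cos(q),np.sin(q)])),s['tcp_pos'][2]-.045] for q in(0,1.57,3.14,4.71)]).round(1).tolist())
g=cv2.cvtColor(sc['pixels'],cv2.COLOR_RGB2GRAY);cv2.imwrite('pics/s12.png',sc['pixels'][:,:,::-1])
```

```text
[ 0.5372 -0.075   0.2279] 0.00617519620973851 117.30830311775208 [-0.3629 -1.2755 -5.4149] [-0.0937 -0.2165 -0.0144]
s [246.7 188.8] 85 [[235.39999389648438, 188.39999389648438], [251.1999969482422, 182.10000610351562], [254.3000030517578, 189.89999389648438], [238.5, 196.1999969482422]]
s [218.5 196.2] 151 [[208.89999389648438, 194.39999389648438], [225.89999389648438, 189.6999969482422], [228.1999969482422, 198.1999969482422], [211.1999969482422, 202.8000030517578]]
exp bar [[210.6573 198.7873]
 [252.242  187.2738]]
orange [202.6 187.1] 96
orange [222.4 201.5] 10
exp orange tab mid [[203.6668 182.8205]] rim [[238.7, 205.5], [244.0, 180.5], [210.3, 177.6], [203.4, 202.3]]
```

Run:
```python
from h import *
np.set_printoptions(precision=2,suppress=True)
a,b=load('s8'),load('s12')
for n,r,box in(('s8',a,(190,195,225,240)),('s12',b,(185,170,215,205))):print(n,[(q[0],q[1],cv2.boxPoints(q[2]).round().tolist()) for q in blobs(r,'orange',box,s=90)])
print(proj(a,[[.44,-.091,.09],[.44,-.091,.2034],[.44,-.091,.1954]]))
```

```text
s8 [(array([207.2, 217.2]), np.int32(100), [[203.0, 209.0], [209.0, 208.0], [211.0, 226.0], [206.0, 227.0]])]
s12 [(array([202.6, 187.1]), np.int32(96), [[200.0, 177.0], [205.0, 177.0], [205.0, 198.0], [200.0, 198.0]])]
[[206.9  215.06]
 [202.59 182.89]
 [202.92 185.31]]
```

Call:
move_arm(moves=[-0.004,0.012,0,0.03,0,-0.01,0.035,0,0.09,0,-0.018,0.06,0,0.16,0,-0.026,0.085,0,0.23,0,-0.034,0.11,0,0.3,0,-0.042,0.135,0,0.37,0,-0.05,0.16,0,0.44,0,-0.058,0.185,0,0.51,0,-0.066,0.21,0,0.58,0,-0.074,0.235,0,0.64,0,-0.08,0.257,0,0.69,0,-0.084,0.27,0,0.71,0])

```text
clock: 34.95
tcp_pos: [0.451, 0.1975, 0.2271]
orientation: [-0.001, 0.542, 0.84, -0.0]
wrist_force: [0.8, -0.6, -5.1]
finger_gap: 0.0061
grip_force: 117.3
```

Call:
move_arm(moves=[-0.002,0.005,0,0.011,0,-0.002,0.0056,0,0.011,0,-0.002,0.0056,0,0.011,0,-0.002,0.0056,0,0.011,0,-0.002,0.0056,0,0.011,0,-0.002,0.0056,0,0.011,0])

```text
clock: 35.45
tcp_pos: [0.4514, 0.1998, 0.2278]
orientation: [0.0, 0.541, 0.841, -0.0]
wrist_force: [0.4, -0.5, -4.9]
finger_gap: 0.006
grip_force: 117.3
```

```bash
cat > bar.py <<'E'
import sys
from h import *
from workcell import env
np.set_printoptions(precision=4,suppress=True)
s=env.get_state();q=s['orientation'];f=2*np.arctan2(q[2],q[1])-np.pi/2
print(s['tcp_pos'],'phi',f,s['finger_gap'],s['wrist_force'],s['ft_torque'])
u=np.array([np.cos(.43),np.sin(.43)]);print('hook in tool dx,dy along u,v:',[(np.array([.5695,.2548])-s['tcp_pos'][:2])@w for w in(u,[-u[1],u[0]])])
n=sys.argv[1];t,sc,w=snap('top','t'+n),snap('scene','s'+n),snap('wrist','w'+n)
for k,r,box in(('t',t,(150,170,340,290)),('s',sc,(180,80,400,250)),('w',w,(200,100,400,330))):
    for b in blobs(r,'red',box,s=100):
        if b[1]>20:print(k,b[0],b[1],cv2.boxPoints(b[2]).round(1).tolist())
    c=s['tcp_pos'][:2];uu=np.array([np.cos(f),np.sin(f)]);v=np.array([-uu[1],uu[0]]);print('  exp ends',proj(r,[[*(c+b*v),s['tcp_pos'][2]+z] for b in(-.048,.048) for z in(0,.022)]).round(1).tolist())
E
python3 bar.py 13
```

```text
[0.4514 0.1998 0.2278] phi 0.42846197478657566 0.005991279799097574 [ 0.3896 -0.4855 -4.873 ] [ 0.0818 -0.2461 -0.0159]
hook in tool dx,dy along u,v: [np.float64(0.13030020017102256), np.float64(0.000717201236688815)]
t [221.  251.4] 33 [[216.39999389648438, 251.8000030517578], [224.0, 248.0], [225.60000610351562, 251.1999969482422], [218.0, 255.0]]
  exp ends [[225.7, 249.6], [224.7, 249.2], [192.6, 264.7], [190.9, 264.6]]
s [296.1 130.4] 88 [[288.79998779296875, 135.8000030517578], [299.3999938964844, 119.9000015258789], [304.5, 123.30000305175781], [293.79998779296875, 139.1999969482422]]
s [382.2 245. ] 199 [[371.0, 239.0], [394.0, 239.0], [394.0, 249.0], [371.0, 249.0]]
  exp ends [[292.7, 139.4], [293.1, 132.5], [308.6, 118.1], [309.1, 111.2]]
w [280.  251.1] 2597 [[271.0, 179.0], [289.0, 179.0], [289.0, 329.0], [271.0, 329.0]]
  exp ends [[279.4, 349.1], [279.3, 382.6], [279.4, 180.8], [279.4, 191.5]]
```

Call:
move_arm(moves=[0,0,-0.005,0,0,0,0,-0.01,0,0,0.005,0.0023,-0.013,0,0,0.016,0.0075,-0.013,0,0,0.03,0.014,-0.013,0,0,0.045,0.021,-0.013,0,0,0.06,0.028,-0.013,0,0,0.07,0.0325,-0.013,0,0,0.075,0.035,-0.013,0,0,0.075,0.035,-0.013,0,0,0.075,0.035,-0.013,0,0,0.075,0.035,-0.013,0,0])

```text
clock: 36.6
tcp_pos: [0.5252, 0.2354, 0.2145]
orientation: [-0.0, 0.54, 0.842, -0.0]
wrist_force: [0.3, 0.3, -4.3]
finger_gap: 0.0059
grip_force: 117.4
```

```bash
python3 bar.py 14
python3 - <<'E'
from h import *
r=load('w14');g=cv2.cvtColor(r['pixels'],cv2.COLOR_RGB2GRAY);h=cv2.cvtColor(r['pixels'],cv2.COLOR_RGB2HSV)
print(proj(r,[[.5423,.2741,.199],[.5681,.2243,.199],[.5476,.3264,.16],[.6077,.1974,.16]]).round(1).tolist())
for y in range(100,330,6): print(y,''.join('R' if (h[y,x,0]<8 or h[y,x,0]>172) and h[y,x,1]>110 and h[y,x,2]>50 else ' .:-=+*#%@'[min(9,g[y,x]//24)] for x in range(200,480,3)))
E
```

```text
[0.5252 0.2354 0.2145] phi 0.42999582936221703 0.0059452613831160106 [ 0.3308  0.3212 -4.2821] [ 0.1234 -0.2293  0.028 ]
hook in tool dx,dy along u,v: [np.float64(0.04832318461610336), np.float64(-0.0007896006475851362)]
t [208.7 223.7] 29 [[204.1999969482422, 224.39999389648438], [211.8000030517578, 220.60000610351562], [213.1999969482422, 223.39999389648438], [205.60000610351562, 227.1999969482422]]
  exp ends [[213.7, 222.6], [212.4, 221.7], [181.2, 237.3], [179.3, 236.7]]
s [326.4 144. ] 87 [[318.79998779296875, 148.89999389648438], [330.3999938964844, 133.5], [335.5, 137.39999389648438], [324.0, 152.6999969482422]]
s [382.2 245. ] 198 [[371.0, 239.0], [394.0, 239.0], [394.0, 249.0], [371.0, 249.0]]
  exp ends [[323.1, 153.3], [323.8, 146.5], [337.7, 131.2], [338.6, 124.3]]
w [280.  250.2] 2642 [[270.0, 179.0], [290.0, 179.0], [290.0, 329.0], [270.0, 329.0]]
  exp ends [[279.3, 348.4], [279.2, 381.7], [279.3, 180.3], [279.2, 190.8]]
[[338.0, 211.3], [337.0, 301.3], [372.9, 123.5], [356.8, 317.8]]
100 %%%%%%%%%%%##%%#%%%%%%%%%%%%%%%%%%%%%%%%%%%%%%%%%%%%%%%%%%%%%%%%%%%%#%%%%%%%%%%#
[... 3076 characters left out ...]
:.....:
292 . ...+=+====.......... . RRRRR. . ....... #--=+++. ..   :+=++++###%%#*+++++RRRRRRRR--::....:..
298 .. . .-....  ... .  .  ..RRRRR.  .. .  ....  .-+ ......... .#@%##%+++++++RRRRR=++++++:--:....:
304 ... ..    . .     ..  . .RRRRR..  ... .. ... ........... .   ..:*+++++++RRRR+++++++++++---:::-
310 ..... ...  .. ....    ...RRRRR...  .  .... ..  ...... . . ... ... .-++++RR-===++=++++++++---:.
316 .... . .  . .... . .  ...RRRRR.  ......   .  ..  ............. ........++R=====++==++++++++---
322 .......... ..... .. .. ..RRRRR... ......  .......:.::......... ... .....  :======+++=++++++=+-
328 ....... ..... . ..  .. #RRRRRR%   ...    .  .. ......:::....... ...  ....... .-===++++RRRRRRRR
```

Run:
```python
from h import *
np.set_printoptions(precision=4,suppress=True)
r=load('w14');c=np.array([.5252,.2354])
a,b=plane(r,(371.5,124),.16),plane(r,(359,286),.16);d=(a-b)[:2];yaw=np.arctan2(-d[0],d[1]);u=np.array([np.cos(yaw),np.sin(yaw)]);v=np.array([-u[1],u[0]])
print(a,b,yaw,'edge-tcp',(a[:2]-c)@u)
L=plane(r,(340,211),.199);print('Ltip',L,(L[:2]-c)@u,(L[:2]-c)@v)
L=plane(r,(355,211),.190);print('Lprong',(L[:2]-c)@v)
```

```text
[0.547  0.3258 0.16  ] [0.5958 0.2222 0.16  ] 0.4406246025555906 edge-tcp 0.05823828841939176
Ltip [0.5432 0.2747 0.199 ] 0.033063232666372705 0.027847933283815077
Lprong 0.025003897064536776
```

Call:
move_arm(moves=[0.01,0.004,0,0,0,0.02,0.008,0,0,0,0.03,0.012,0,0,0,0.04,0.0155,0,0,0,0.045,0.0173,0,0,0,0.045,0.0173,0,0,0,0.045,0.0173,0,0,0,0.045,0.0173,0,0,0])

```text
clock: 37.42
tcp_pos: [0.5703, 0.2527, 0.2148]
orientation: [-0.0, 0.54, 0.842, -0.0]
wrist_force: [0.5, -0.1, -5.1]
finger_gap: 0.0064
grip_force: 117.5
```

```bash
python3 bar.py 15
python3 - <<'E'
from h import *
r=load('w15');g=cv2.cvtColor(r['pixels'],cv2.COLOR_RGB2GRAY);h=cv2.cvtColor(r['pixels'],cv2.COLOR_RGB2HSV)
for y in range(150,300,4): print(y,''.join('R' if (h[y,x,0]<8 or h[y,x,0]>172) and h[y,x,1]>110 and h[y,x,2]>50 else ' .:-=+*#%@'[min(9,g[y,x]//24)] for x in range(230,370,2)))
E
```

```text
[0.5703 0.2527 0.2148] phi 0.4299758018859996 0.006373583461585839 [ 0.4913 -0.1095 -5.0884] [ 0.0778 -0.2037  0.0382]
hook in tool dx,dy along u,v: [np.float64(0.0001705223999889752), np.float64(0.0022783007578449596)]
t [202.5 207.2] 28 [[197.39999389648438, 207.60000610351562], [205.89999389648438, 204.1999969482422], [207.0, 207.0], [198.60000610351562, 210.39999389648438]]
  exp ends [[207.6, 206.2], [206.3, 205.0], [175.3, 220.8], [173.3, 219.8]]
s [344.6 150.1] 87 [[337.1000061035156, 156.39999389648438], [349.5, 137.6999969482422], [354.3999938964844, 140.89999389648438], [341.8999938964844, 159.60000610351562]]
s [382.3 245. ] 199 [[371.0, 239.0], [394.0, 239.0], [394.0, 249.0], [371.0, 249.0]]
  exp ends [[340.9, 160.1], [342.0, 153.3], [354.9, 137.4], [356.0, 130.5]]
w [279.9 250.6] 2622 [[270.0, 179.0], [289.0, 179.0], [289.0, 329.0], [270.0, 329.0]]
w [391.2 294. ] 164 [[380.1000061035156, 296.3999938964844], [397.3999938964844, 283.8999938964844], [402.79998779296875, 291.20001220703125], [385.5, 303.79998779296875]]
  exp ends [[279.2, 348.7], [279.1, 382.1], [279.2, 1
[... 2171 characters left out ...]
##########################
266 ===----=.......=-=-=.RRRRRRRRR:=====....  =%############*#############
270 ===---+-....  -=====.RRRRRRRRR.==-==:....  +##########################
274 ---==+=.  ... -===== .RRRRRRR .=--=-:. ....-##############**########*#
278 --===-:  .  ..====--  RRRRRRR  -----=.. ..  *#*############*##########
282 =+==-=...  ...:=*+=-..RRRRRRR. ===+-..  .. .-#######################*#
286 ===+-. . . . .  . =-  RRRRRRR..=- ..  .. .    =##################*####
290 ===.   ..........  -..RRRRRRR .-........... . .-###########*=-:.:-=*##
294 +=.............. .. . RRRRRRR. . .   ... . .... -########-  .. .......
298 ... .... .......    ..RRRRRRR..  .. .... .. .... ... .:-= .. . ......
```

The prong passes under the bar at row ~202, its tip on the near side (~(262,200)) and the panel beyond, so the bar is between tips and panel. I lower it.

Call:
move_arm(moves=[0,0,-0.004,0,0,0,0,-0.009,0,0,0,0,-0.014,0,0,0,0,-0.018,0,0,0,0,-0.021,0,0,0,0,-0.023,0,0,0,0,-0.023,0,0,0,0,-0.023,0,0])

```text
clock: 38.23
tcp_pos: [0.571, 0.2529, 0.1917]
orientation: [-0.0, 0.54, 0.842, -0.0]
wrist_force: [-0.3, -0.1, -4.7]
finger_gap: 0.0061
grip_force: 117.7
```

Run:
```python
from workcell import env
s=env.get_state();print(s['tcp_pos'],s['wrist_force'],s['ft_torque'])
```

```text
[0.57100604 0.25292156 0.19166698] [-0.33592248 -0.10406438 -4.6897628 ] [ 0.10260801 -0.31430597 -0.06223738]
```

Call:
move_arm(moves=[0,0,-0.001,0,0,0,0,-0.002,0,0,0,0,-0.003,0,0,0,0,-0.003,0,0,0,0,-0.003,0,0])

```text
clock: 38.65
tcp_pos: [0.5713, 0.253, 0.1895]
orientation: [0.0, 0.54, 0.842, 0.0]
wrist_force: [-0.6, -0.2, 0.2]
finger_gap: 0.0058
grip_force: 118.4
```

Call:
move_arm(moves=[0,0,-0.001,0,0,0,0,-0.0015,0,0,0,0,-0.0015,0,0,0,0,-0.0015,0,0])

```text
clock: 38.98
tcp_pos: [0.5714, 0.253, 0.1894]
orientation: [0.001, 0.54, 0.842, 0.001]
wrist_force: [-3.2, -1.2, 6.9]
finger_gap: 0.0059
grip_force: 119.5
```

The pail now rests on the prongs. I ease the grip, then open and lift away.

Call:
move_arm(moves=[0,0,0,0,0,0,0,0,0,0,0,0,0,0,0,0,0,0,0,0,0,0,0,0,0.01,0,0,0,0,0.012,0,0,0,0,0.015,0,0,0,0,0.02,0,0,0,0,0.026,0,0,0,0,0.032,0,0,0,0,0.036,0,0,0,0,0.036], newtons=20)

```text
clock: 39.98
tcp_pos: [0.5711, 0.2529, 0.1872]
orientation: [-0.0, 0.54, 0.842, 0.0]
wrist_force: [0.3, 0.0, 0.6]
finger_gap: 0.0362
grip_force: 0.0
```

```bash
python3 bar.py 16
```

```text
[0.5711 0.2529 0.1872] phi 0.42999984138714664 0.036183738522930074 [0.2528 0.0372 0.5619] [ 0.0265 -0.0277  0.0558]
hook in tool dx,dy along u,v: [np.float64(-0.0006696962901613988), np.float64(0.002375050684949831)]
t [204.8 208.5] 22 [[201.0, 207.0], [208.0, 207.0], [208.0, 210.0], [201.0, 210.0]]
  exp ends [[209.1, 207.4], [207.9, 206.2], [177.5, 221.6], [175.7, 220.7]]
s [345.9 154. ] 137 [[336.20001220703125, 164.3000030517578], [351.1000061035156, 139.5], [356.1000061035156, 142.5], [341.20001220703125, 167.3000030517578]]
s [382.2 245. ] 199 [[371.0, 239.0], [394.0, 239.0], [394.0, 249.0], [371.0, 249.0]]
  exp ends [[340.0, 168.6], [341.0, 162.0], [353.8, 145.8], [354.9, 139.2]]
w [277.6 253.2] 2896 [[267.0, 180.0], [288.0, 180.0], [288.0, 329.0], [267.0, 329.0]]
  exp ends [[279.5, 348.9], [279.5, 382.3], [279.6, 180.5], [279.6, 191.1]]
```

Released, with the bar on the prongs. I raise straight up and back away, then check.

Call:
move_arm(moves=[0,0,0.015,0,0.036,0,0,0.035,0,0.036,0,0,0.06,0,0.036,0,0,0.09,0,0.036,-0.03,-0.01,0.12,0,0.036,-0.06,-0.04,0.13,0,0.036,-0.08,-0.08,0.13,0,0.036,-0.1,-0.12,0.13,0,0.036,-0.11,-0.16,0.13,0,0.036,-0.12,-0.2,0.13,0,0.036,-0.12,-0.21,0.13,0,0.036,-0.12,-0.21,0.13,0,0.036])

```text
clock: 41.13
tcp_pos: [0.4503, 0.0399, 0.3179]
orientation: [0.001, 0.542, 0.84, -0.0]
wrist_force: [0.5, -0.3, -0.1]
finger_gap: 0.0359
grip_force: 0.0
```

Call:
move_arm(moves=[0,0,0,0,0.036,0,0,0,0,0.036,0,0,0,0,0.036,0,0,0,0,0.036,0,0,0,0,0.036,0,0,0,0,0.036])

```text
clock: 41.63
tcp_pos: [0.4512, 0.0436, 0.3171]
orientation: [-0.0, 0.539, 0.842, -0.0]
wrist_force: [0.4, 0.8, -0.3]
finger_gap: 0.0358
grip_force: 0.0
```

Run:
```python
from h import *
from workcell import env
np.set_printoptions(precision=4,suppress=True)
print(env.get_state()['tcp_pos'])
for i in(1,2):
    t,s,w=snap('top',f'tf{i}'),snap('scene',f'sf{i}'),snap('wrist',f'wf{i}')
    for k,r,bx in(('t',t,(160,180,330,290)),('s',s,(230,100,375,235)),('w',w,(0,0,560,300))):
        for c in('red','orange','blue','brass'):
            for b in blobs(r,c,bx,s=90,amin=12 if k!='w' else 60):print(i,k,c,b[0],b[1],(cv2.boxPoints(b[2]).round(1).tolist() if c=='red' else ''))
def T(a,b):return tri(ray(t,a),ray(s,b))
```

```text
[0.4512 0.0436 0.3171]
1 t red [192.3 214.2] 113 [[175.89999389648438, 219.5], [207.3000030517578, 205.5], [208.6999969482422, 208.6999969482422], [177.3000030517578, 222.60000610351562]]
1 t orange [209.8 232.9] 14 
1 t orange [220.6 236. ] 36 
1 t blue [200.2 245.9] 32 
1 t blue [163.5 277.8] 88 
1 t brass [209.5 236. ] 86 
1 t brass [220.3 236.3] 19 
1 s red [346.7 152.8] 161 [[336.20001220703125, 164.3000030517578], [352.5, 137.10000610351562], [357.5, 140.10000610351562], [341.20001220703125, 167.3000030517578]]
1 s orange [308.7 165.1] 111 
1 s blue [326.7 147.3] 312 
1 s brass [308.8 165.2] 78 
1 s brass [269.8 185.8] 356 
1 w red [534.3  47.5] 2748 [[508.29998779296875, 97.19999694824219], [531.2999877929688, -6.199999809265137], [559.5999755859375, 0.10000000149011612], [536.7000122070312, 103.5]]
1 w red [501.3 184.3] 300 [[486.5, 195.6999969482422], [505.0, 161.8000030517578], [522.0, 171.0], [503.5, 204.89999389648438]]
1 w red [546.9 201.2] 1032 [[530.0, 179.0], [559.0, 179.0], [559.0, 223.0], [530.0, 223.0]]
1 w orange [400.   95.8] 586 
1 w blue [406.6  19.9] 568 
1 w 
[... 693 characters left out ...]
[308.7 165.5] 79 
2 s brass [269.6 185.5] 360 
2 w red [534.3  47.3] 2733 [[507.70001220703125, 96.19999694824219], [531.4000244140625, -6.400000095367432], [559.7000122070312, 0.20000000298023224], [536.0, 102.80000305175781]]
2 w red [501.3 183.9] 300 [[486.8999938964844, 195.8000030517578], [504.29998779296875, 161.89999389648438], [521.2000122070312, 170.60000610351562], [503.79998779296875, 204.5]]
2 w red [547.  200.8] 1025 [[530.0, 178.0], [559.0, 178.0], [559.0, 223.0], [530.0, 223.0]]
2 w orange [400.1  95.4] 588 
2 w blue [406.5  19.7] 556 
2 w blue [462.2 243.5] 225 
2 w blue [510.2 275.3] 1844 
2 w brass [403.9  63.6] 499 
2 w brass [276.3  91.3] 1285 
2 w brass [401.6  95.2] 376
```

Run:
```python
from h import *
np.set_printoptions(precision=4,suppress=True)
t,s,w=load('tf2'),load('sf2'),load('wf2')
T=lambda a,b:tri(ray(t,a),ray(s,b))
A,_=T((208,207),(338.7,165.8));B,_=T((176.6,221),(355,138.6));print(A,B,np.linalg.norm(A-B),(A+B)/2)
u=np.array([np.cos(.43),np.sin(.43)]);v=np.array([-u[1],u[0]]);m=((A+B)/2)[:2]-[.5695,.2548];print('bar rel hook',m@u,m@v,'yaw',np.arctan2(-(B-A)[0],(B-A)[1]))
o,e=T((220.6,236),(308.7,165.1));b,f=T((200.1,245.8),(326.6,147.2));print('orange',o,e,'blue',b,f)
# bystanders: pixel change between first and last, top cam
for c,bx in(('blue',(130,255,175,300)),('yellow',(225,255,250,310)),('red',(215,130,245,165)),('blue',(250,130,280,165)),('brass',(375,155,410,195))):
    print(c,*[[(q[0],q[1]) for q in blobs(load(n),c,bx,s=90,amin=15)] for n in('top0','tf2')])
print(blobs(t,'brass',(245,180,320,212),s=60))
```

```text
[0.5892 0.209  0.196 ] [0.551  0.2946 0.2117] 0.09509389214700784 [0.5701 0.2518 0.2038]
bar rel hook -0.0007289412844645472 -0.003005293523402133 yaw 0.4203919956002233
orange [0.5127 0.1791 0.1588] 0.0014735963217180096 blue [0.4916 0.2442 0.1678] 0.02136113278434984
blue [(array([152.6, 278.7]), np.int32(275))] [(array([152.6, 278.8]), np.int32(287))]
yellow [(array([236.9, 288.3]), np.int32(164))] []
red [(array([233.5, 144.2]), np.int32(31)), (array([223.2, 150.7]), np.int32(58))] [(array([233.5, 144.2]), np.int32(31)), (array([223.1, 150.6]), np.int32(59))]
blue [(array([260. , 148.7]), np.int32(69)), (array([270.9, 142.9]), np.int32(18))] [(array([260. , 148.7]), np.int32(69)), (array([270.9, 142.7]), np.int32(17))]
brass [(array([391.9, 175.2]), np.int32(489))] [(array([391.9, 175.2]), np.int32(488))]
[]
```

Run:
```python
from h import *
np.set_printoptions(precision=1,suppress=True)
t,s=load('tf2'),load('sf2')
c=np.array([.5701,.2518]);u=np.array([np.cos(.425),np.sin(.425)]);v=np.array([-u[1],u[0]])
for zt in(0,.008):
  P=[[*(c+a*u+b*v),z+np.sign(b)*zt] for b in(-.048,.048) for a in(-.004,.004) for z in(.19,.212)]
  print(zt,'t',proj(t,P).min(0),proj(t,P).max(0),'s',proj(s,P).min(0),proj(s,P).max(0))
for r,k,bx in((t,'t',(160,180,230,240)),(s,'s',(300,100,375,235))):
    h=cv2.cvtColor(r['pixels'],cv2.COLOR_RGB2HSV);x0,y0,x1,y1=bx;m=(cv2.inRange(h,(0,90,40),(8,255,255))|cv2.inRange(h,(172,90,40),(180,255,255)))[y0:y1,x0:x1]
    p=np.argwhere(m)[:,::-1]+[x0,y0];print(k,p.min(0),p.max(0),len(p))
for n in('scene0','sf2'):print(n,[(q[0],q[1]) for q in blobs(load(n),'yellow',(240,150,300,200),s=90)],[(q[0],q[1]) for q in blobs(load(n),'brass',(240,150,300,200),s=90,v=30)])
```

```text
0 t [175.2 205.2] [210.  223.1] s [337.9 137.9] [356.  168.2]
0.008 t [174.5 205.6] [210.4 222.8] s [337.6 135.4] [356.4 170.6]
t [177 207] [209 223] 140
s [306 138] [355 171] 165
scene0 [(array([262.1, 171.2]), np.int32(128))] [(array([269.7, 185.8]), np.int32(356))]
sf2 [(array([262.3, 171.3]), np.int32(127))] [(array([269.6, 185.5]), np.int32(360))]
```

The bar is level on the prongs, the pail is still, the nest is in place and the bystanders have not moved.

```bash
python3 -c "
from workcell import env
print(env.hand_in())"
```

```text
the job is handed in; nothing more can be done
None
```

The job is handed in: cup_l and cup_s are nested in the pail (cup_m was absent), all four plugs are in cup_s, and the pail hung still and level on both prongs in the last camera check, with the bottles, valve, tape and carton where they were.

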